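# Gauge the lock keeps with a spacer blade and mark them

### The job

Gauge each lock keep on the desk (three or four of them) by gently sliding the spacer blade into its front slit: one that stops the blade firmly part-way is good, one that lets it slide in until its depth pointer is at the end of its travel is worn. Drop one green plug into the pocket on top of each good keep and one red plug into that of each worn keep. Stand the blade back in the middle of its black mat, and leave the keeps and the other tools where they are.

Things in the scene. Friction and masses are not known exactly. Their poses are not given: they have to be found in the camera images.
- keep_1: heavy grey lock keep (3 kg), up to four that look alike (None: absent), 80 (x) x 58 (y) x 50 mm high. Origin: centre of underside; x runs from the front face (x = -40 mm, towards the robot) to the rear. Slit: roofed channel along x at y = 0, 9 mm wide, 6 to 36 mm above the desk, open in front, mouth flared to 22 mm. Unseen, it narrows abruptly to 3 mm at 24 mm depth (good) or stays 9 mm (worn)
- keep_1_pocket (a point): centre of the floor of the square pocket on top of keep_1, 40 mm above the desk; the pocket is 34 x 34 mm inside and 10 mm deep, open upward
- keep_1_pointer (a joint): depth pointer of that keep, m: rod in the slit with a yellow marker in the window at the left of the roof. 0 at the start; the blade's tip meets it 14 mm behind the front face and pushes it rearward against about 1 N; it stays where left. About 0.010 when the blade is stopped in a good keep; rigid end stop at 0.030 (blade 44 mm in)
- keep_2: heavy grey lock keep (3 kg), up to four that look alike (None: absent), 80 (x) x 58 (y) x 50 mm high. Origin: centre of underside; x runs from the front face (x = -40 mm, towards the robot) to the rear. Slit: roofed channel along x at y = 0, 9 mm wide, 6 to 36 mm above the desk, open in front, mouth flared to 22 mm. Unseen, it narrows abruptly to 3 mm at 24 mm depth (good) or stays 9 mm (worn)
- keep_2_pocket (a point): centre of the floor of the square pocket on top of keep_2, 40 mm above the desk; the pocket is 34 x 34 mm inside and 10 mm deep, open upward
- keep_2_pointer (a joint): depth pointer of that keep, m: rod in the slit with a yellow marker in the window at the left of the roof. 0 at the start; the blade's tip meets it 14 mm behind the front face and pushes it rearward against about 1 N; it stays where left. About 0.010 when the blade is stopped in a good keep; rigid end stop at 0.030 (blade 44 mm in)
- keep_3: heavy grey lock keep (3 kg), up to four that look alike (None: absent), 80 (x) x 58 (y) x 50 mm high. Origin: centre of underside; x runs from the front face (x = -40 mm, towards the robot) to the rear. Slit: roofed channel along x at y = 0, 9 mm wide, 6 to 36 mm above the desk, open in front, mouth flared to 22 mm. Unseen, it narrows abruptly to 3 mm at 24 mm depth (good) or stays 9 mm (worn)
- keep_3_pocket (a point): centre of the floor of the square pocket on top of keep_3, 40 mm above the desk; the pocket is 34 x 34 mm inside and 10 mm deep, open upward
- keep_3_pointer (a joint): depth pointer of that keep, m: rod in the slit with a yellow marker in the window at the left of the roof. 0 at the start; the blade's tip meets it 14 mm behind the front face and pushes it rearward against about 1 N; it stays where left. About 0.010 when the blade is stopped in a good keep; rigid end stop at 0.030 (blade 44 mm in)
- keep_4: heavy grey lock keep (3 kg), up to four that look alike (None: absent), 80 (x) x 58 (y) x 50 mm high. Origin: centre of underside; x runs from the front face (x = -40 mm, towards the robot) to the rear. Slit: roofed channel along x at y = 0, 9 mm wide, 6 to 36 mm above the desk, open in front, mouth flared to 22 mm. Unseen, it narrows abruptly to 3 mm at 24 mm depth (good) or stays 9 mm (worn)
- keep_4_pocket (a point): centre of the floor of the square pocket on top of keep_4, 40 mm above the desk; the pocket is 34 x 34 mm inside and 10 mm deep, open upward
- keep_4_pointer (a joint): depth pointer of that keep, m: rod in the slit with a yellow marker in the window at the left of the roof. 0 at the start; the blade's tip meets it 14 mm behind the front face and pushes it rearward against about 1 N; it stays where left. About 0.010 when the blade is stopped in a good keep; rigid end stop at 0.030 (blade 44 mm in)
- blade: spacer blade with a blue handle block 50 (x) x 26 (y) x 38 mm high that stands on its flat underside; from the handle's front a steel blade, 6 mm thick (y) and 14 mm high (12 to 26 mm above the underside), runs 60 mm forward along +x. 0.12 kg. Origin: centre of the handle's underside
- blade_tip (a point): middle of the blade's front end, 85 mm along x from the handle's centre and 19 mm above the underside; axes as the blade's
- blade_mat: black rubber mat, fixed, 130 (x) x 64 (y) x 2 mm thick, on which the blade stands at the start; origin: centre of its underside
- red_plug_1: red plastic plug standing on the desk, a plain disc 28 mm in diameter and 20 mm high; origin: centre of its underside
- red_plug_2: red plastic plug standing on the desk, a plain disc 28 mm in diameter and 20 mm high; origin: centre of its underside
- green_plug_1: green plastic plug standing on the desk, a plain disc 28 mm in diameter and 20 mm high; origin: centre of its underside
- green_plug_2: green plastic plug standing on the desk, a plain disc 28 mm in diameter and 20 mm high; origin: centre of its underside
- fob_2: bystander: black car key fob with its key, lying flat, 118x60x14 mm; origin: centre of its underside
- padlock_40: bystander: brass padlock lying flat, 50x57x13 mm; origin: centre of its underside
- cutter_wheel: bystander: toothed cutter wheel lying flat, 60 mm across, 10 mm thick; origin: centre of its underside
- hex_key: bystander: black L-shaped hex key lying flat, 32x90x6 mm; origin: centre of its underside

How it is judged:
On the way:
1. the blade has been slid into every keep present: to the firm stop in the good ones (pointer past 5 mm), right in in the worn ones (pointer past 24 mm) (value of joint each of keep_1_pointer, keep_2_pointer above 0.005 m and value of joint each of keep_3_pointer, keep_4_pointer above 0.024 m), for 0.2 s.
At the end, for the whole second after the job is handed in: each good keep present has a green plug, each worn one a red plug, sitting flat in its pocket (within 12 mm of the pocket's centre, underside less than 5 mm above its floor); pointers still pushed in; the blade stands upright at rest on its mat, handle centre within 35 mm of the mat's centre (all of step 1 and ((horizontal distance between green_plug_1 and keep_1_pocket below 0.012 m and z of green_plug_1 in the frame of keep_1_pocket below 0.005 m and angle between green_plug_1's own z axis and vertical below 0.2 rad and linear speed of green_plug_1 below 0.02 m/s) or (horizontal distance between green_plug_2 and keep_1_pocket below 0.012 m and z of green_plug_2 in the frame of keep_1_pocket below 0.005 m and angle between green_plug_2's own z axis and vertical below 0.2 rad and linear speed of green_plug_2 below 0.02 m/s)) and ((horizontal distance between green_plug_1 and keep_2_pocket below 0.012 m and z of green_plug_1 in the frame of keep_2_pocket below 0.005 m and angle between green_plug_1's own z axis and vertical below 0.2 rad and linear speed of green_plug_1 below 0.02 m/s) or (horizontal distance between green_plug_2 and keep_2_pocket below 0.012 m and z of green_plug_2 in the frame of keep_2_pocket below 0.005 m and angle between green_plug_2's own z axis and vertical below 0.2 rad and linear speed of green_plug_2 below 0.02 m/s)) and ((horizontal distance between red_plug_1 and keep_3_pocket below 0.012 m and z of red_plug_1 in the frame of keep_3_pocket below 0.005 m and angle between red_plug_1's own z axis and vertical below 0.2 rad and linear speed of red_plug_1 below 0.02 m/s) or (horizontal distance between red_plug_2 and keep_3_pocket below 0.012 m and z of red_plug_2 in the frame of keep_3_pocket below 0.005 m and angle between red_plug_2's own z axis and vertical below 0.2 rad and linear speed of red_plug_2 below 0.02 m/s)) and ((horizontal distance between red_plug_1 and keep_4_pocket below 0.012 m and z of red_plug_1 in the frame of keep_4_pocket below 0.005 m and angle between red_plug_1's own z axis and vertical below 0.2 rad and linear speed of red_plug_1 below 0.02 m/s) or (horizontal distance between red_plug_2 and keep_4_pocket below 0.012 m and z of red_plug_2 in the frame of keep_4_pocket below 0.005 m and angle between red_plug_2's own z axis and vertical below 0.2 rad and linear speed of red_plug_2 below 0.02 m/s)) and horizontal distance between blade and blade_mat below 0.035 m and angle between blade's own z axis and vertical below 0.1 rad and height (world z) of blade below 0.006 m and linear speed of blade below 0.02 m/s); the robot touches nothing.
It fails at once if the blade is forced (more than 40 N against a keep) (contact force between blade and keep_1 above 40 N or contact force between blade and keep_2 above 40 N or contact force between blade and keep_3 above 40 N or contact force between blade and keep_4 above 40 N).
It fails at once if a keep is pushed more than 15 mm from its place (distance of any of keep_1, keep_2, keep_3, keep_4 from where it was at the start of the episode above 0.015 m).
It fails at once if a bystander tool is moved more than 25 mm (distance of any of fob_2, padlock_40, cutter_wheel, hex_key from where it was at the start of the episode above 0.025 m).
Of keep_1, keep_2, keep_3, keep_4 only 3 to 4 are there at a start; the rules pass over those that are not, and their reading is None.
At some moment in a run one of red_plug_1, red_plug_2, green_plug_1, green_plug_2, blade may be knocked a few centimetres aside while the robot is not near it.
It also fails if it takes over 208 s, if anything falls off the work surface, if the arm or the gripper's body presses on something with over 40 N, if the wrist force passes 120 N, or if a joint passes its speed limit or range.

### The arm

A 6-joint arm with a two-finger parallel gripper is mounted at the origin on a cart in front of the work surface, level with it; the furniture and walls round the work are solid. World frame = base frame: x ahead of the robot, y to its left, z up, the work surface at z = 0. Lengths are in m, angles in rad, forces in N, time in s.
With the tool pointing down it reaches from about 0.425 to 0.95 m from the base axis. Payload 14.7 kg.
Tool frame: the origin (TCP) lies at the centre of the arm's flange, where the gripper is bolted on; the fingertips stand 173 mm ahead of it and the grasp point (between the pads) lies 155 mm ahead of it (env.tip_reach is the distance from the TCP to the fingertips, in m); z points along the fingers, y is the direction in which the jaws open and shut (so a half turn about z gives the same grasp; the last joint's range is limited). The gripper opens to 85 mm and grips with 20 to 120 N. Pads are 22 mm wide; open, the fingers measure 114 mm over their backs; the gripper's body (76 mm by 85 mm) begins 54 mm behind the grasp point. The pads swing forward as they close: fully open they stand 13 mm farther back than shut.
Start: joints at [1.108, 0.48, 1.596, -0, 1.065, -0.047], TCP at [0.263, 0.595, 0.405] pointing down, gripper open.
Joint ranges: [-2.75, 2.75], [-0.82, 2.05], [0.23, 2.67], [-1.56, 4.7], [0.09, 2.69], [-2.92, 2.92]. Speed limits (rad/s): [1.89, 1.89, 2.39, 3.01, 3.01, 3.01].

### API

Orientations are given as a unit quaternion [w, x, y, z].
In Python, from rig import env gives the robot as it stands. The module is installed in compiled form; this text tells all that it offers.
- The arm moves only by the tool apply_moves, never from a script. Its argument "rows" is a list of rows, each a list of 3 entries, a list of its own where there are three numbers: the shift along the tool's x, y, z in m, then the turn, a rotation vector about the tool's x, y, z in rad, then the gripper's target within -1 to 1 (fully open at 1, half-way at 0, shut at -1). A call has 1 to 10 rows; each row shifts and turns the pose as measured when the row begins, along the tool's axes as they then stand; what a row does not reach is not made up. A row lasts 1/12 s, in which the tool goes at most 41.7 mm and 7.16 degrees, less where a joint would pass 70% of its speed; a pose out of reach is approached as far as the arm can. A call is refused whole if a number of a shift passes 0.0417 or a number of a turn 0.125, either way. A call with a gripper value outside its range is refused whole. The fingers move at their own pace and stop on an object; "squeeze" is the grip in N (left out, the last holds). Time passes only in rows, so rows that do not move let the fingers close. It gives the time, the measured TCP pose, the force and the opening at its end, in the units of the state.
- env.get_state(): the state, without advancing time (a new reading comes with each control period).
- env.read_camera(name): name is "scene" or "top" or "wrist"; returns (picture, depth): 384x512x3 uint8, red, green, blue; 384x512 float32, m along the optical axis (not along the pixel's ray), 0 where there is no reading.
- env.camera_info(name): a dict with "fovy" (degrees; the focal length in pixels is half the picture's height over the tangent of half this angle, whatever the lens; pixels are square), "cx", "cy" (the principal point, pixels), "cam_to_world" (4x4, takes a point from camera to world coordinates). Camera axes: x right, y down, z forward; pixel columns grow to the right and rows downward; lengths in m; the calibration is good to about 2 mm. The wrist camera is an equidistant fisheye: a pixel r from the principal point sees the ray r / f radians off the axis. A picture is of the moment at which its call begins: read the wrist's pose just before it. camera_info takes no time and is no camera call; for the wrist camera it gives the pose at the moment of the call.
- env.job_done(): hands the job in, once; it reports no verdict.
The state is a dict: "time_s": time; "q": joint angles; "joint_vel": joint speeds; "tau": joint torques, N m; "tcp_pos": TCP position; "orientation": TCP orientation; "wrist_force": force on the tool from outside, world axes, zero at the start; "wrist_torque": the same for the moment, N m; "opening": opening from 0.0 (shut) to 1.0 (fully open).
Only numpy, scipy, OpenCV 4.12 (cv2) and the standard library are available. Lean on these libraries where they do the work, as an engineer would, in place of code of your own. Each camera call takes 0.05 s, during which the arm holds its last target.

## Working session

There is one attempt and no reset: what is moved stays moved. The work goes in short steps, Python scripts to look and compute and a tool call to move; the robot and the scene stay as the last step left them, time stands still between calls to the robot, and variables do not carry over. Pictures are saved under pics/ and viewed, and the job is handed in when it is done.

Besides the shell and the picture viewer there is one more tool, called after ">>>" as name([rows], argument=value, ...), one row to a line, values as JSON. apply_moves: Moves the arm, as the interface text tells. Its arguments: {"type":"object","properties":{"rows":{"type":"array","items":{"type":"array"}},"squeeze":{"type":"number"}},"required":["rows"]}

```bash
mkdir -p pics; ls; python3 - <<'E'
from rig import env
import cv2
for n in ["scene","top","wrist"]:
    p,d=env.read_camera(n); cv2.imwrite(f"pics/{n}0.png",p[:,:,::-1])
    i=env.camera_info(n); print(n,i['fovy'],i['cx'],i['cy']); print(i['cam_to_world'].round(3) if hasattr(i['cam_to_world'],'round') else i['cam_to_world'])
print(env.get_state(),env.tip_reach)
E
```

```text
pics
scene 53.35577325128769 260.8575364423751 191.1381209381718
[[-0.938 -0.258  0.232  0.283]
 [-0.346  0.725 -0.595  0.177]
 [-0.014 -0.639 -0.769  0.724]
 [ 0.     0.     0.     1.   ]]
top 54.77709295538101 252.0943347297295 199.84284125854626
[[-0.022 -0.994  0.11   0.39 ]
 [-0.999  0.018 -0.038 -0.321]
 [ 0.035 -0.11  -0.993  0.889]
 [ 0.     0.     0.     1.   ]]
wrist 65.70646984690485 255.22886097445914 187.61408106940246
[[ 0.405  0.865  0.297  0.186]
 [ 0.914 -0.383 -0.132  0.628]
 [-0.001  0.325 -0.946  0.373]
 [ 0.     0.     0.     1.   ]]
{'time_s': 0.15, 'q': array([ 1.10843757e+00,  4.80650436e-01,  1.59673491e+00, -3.66683617e-05,
        1.06509224e+00, -4.65733224e-02]), 'joint_vel': array([-0.00016262, -0.00054431, -0.00178   ,  0.00026985, -0.00205793,
       -0.00192065]), 'tau': array([ 2.02381685e-03, -9.51166248e+01, -4.30465078e+01, -6.21997856e-05,
        7.85153912e-03, -8.87769329e-05]), 'tcp_pos': array([0.26244136, 0.59449208, 0.40424183]), 'orientation': array([-9.58626968e-05,  2.06389732e-01,  9.78469766e-01, -4.32255629e-04]), 'wrist_force': array([ 0.54249899, -0.5234213 ,  0.0943859 ]), 'wrist_torque': array([ 0.02556963,  0.00678735, -0.05731916]), 'opening': 0.9944965014953434} 0.1734
```

View pics/scene0.png

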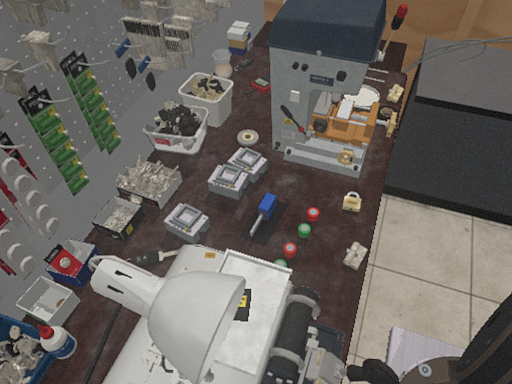

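View pics/top0.png

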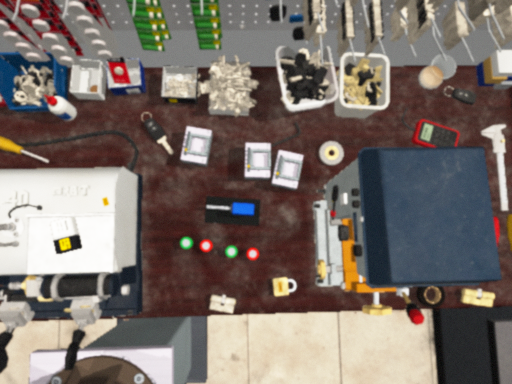

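View pics/wrist0.png

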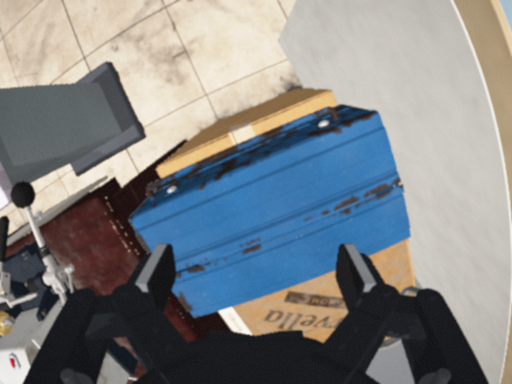

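```bash
cat > h.py <<'E'
from rig import env
import cv2, numpy as np
def info(n):
    i=env.camera_info(n); f=192/np.tan(np.radians(i['fovy'])/2); return f,i['cx'],i['cy'],np.array(i['cam_to_world'])
def cloud(n,d):
    f,cx,cy,T=info(n); v,u=np.mgrid[0:384,0:512]
    P=np.stack([(u-cx)/f*d,(v-cy)/f*d,d],-1); return P@T[:3,:3].T+T[:3,3]
def ray(I,u,v,fish=False):
    f,cx,cy,T=I; u=np.asarray(u,float);v=np.asarray(v,float)
    if fish:
        r=np.hypot(u-cx,v-cy)+1e-9; t=r/f
        D=np.stack([np.sin(t)*(u-cx)/r,np.sin(t)*(v-cy)/r,np.cos(t)],-1)
    else: D=np.stack([(u-cx)/f,(v-cy)/f,np.ones_like(u)],-1)
    return T[:3,3], D@T[:3,:3].T
def onplane(I,u,v,z,fish=False):
    o,D=ray(I,u,v,fish); s=(z-o[2])/D[...,2]; return o+D*s[...,None]
def proj(I,P,fish=False):
    f,cx,cy,T=I; Q=(np.asarray(P)-T[:3,3])@T[:3,:3]
    if fish:
        a=np.arctan2(np.hypot(Q[...,0],Q[...,1]),Q[...,2]); r=np.hypot(Q[...,0],Q[...,1])+1e-12
        return np.stack([cx+f*a*Q[...,0]/r, cy+f*a*Q[...,1]/r],-1)
    return np.stack([cx+f*Q[...,0]/Q[...,2],cy+f*Q[...,1]/Q[...,2]],-1)
E
python3 - <<'E'
from h import *
p,d=env.read_camera("top"); X=cloud("top",d)
np.save("X.npy",X); cv2.imwrite("pics/top1.png",p[:,:,::-1])
z=X[...,2]; print(np.median(z[180:240,150:300]))
c=cv2.resize(p[110:320,130:330],None,fx=4,fy=2.857*1.0*1.4)[:,:,::-1]
c=cv2.resize(p[115:265,165:325],None,fx=5,fy=5,interpolation=cv2.INTER_CUBIC)[:600,:800,::-1]; 
c=cv2.resize(p[115:265,165:325],(640*1,600),interpolation=cv2.INTER_CUBIC)[:,:,::-1]; cv2.imwrite("pics/topz.png",c)
hm=np.clip(z*1000/400*255,0,255).astype('uint8'); cv2.imwrite("pics/height.png",cv2.applyColorMap(hm,cv2.COLORMAP_JET))
for (u,v) in [(70,210),(70,280),(15,320),(130,200),(330,250),(350,260),(430,210),(230,210),(245,209),(215,208),(197,145),(258,160),(288,168),(186,243),(205,245),(231,252),(252,254),(330,152),(285,287),(222,303),(157,132),(230,85),(180,85),(305,75),(362,80),(0,100),(25,155)]: print((u,v),X[v,u].round(3))
E
```

```text
-0.00026131289678743563
(70, 210) [ 0.454 -0.012  0.2  ]
(70, 280) [ 0.326 -0.009  0.183]
(15, 320) [0.245 0.123 0.121]
(130, 200) [ 0.481 -0.093  0.103]
(330, 250) [ 0.366 -0.526  0.052]
(350, 260) [ 0.344 -0.562  0.08 ]
(430, 210) [ 0.429 -0.596  0.367]
(230, 210) [ 0.465 -0.301 -0.   ]
(245, 209) [ 0.463 -0.336  0.039]
(215, 208) [ 0.469 -0.266  0.017]
(197, 145) [ 0.616 -0.227  0.036]
(258, 160) [ 0.577 -0.369  0.039]
(288, 168) [ 0.557 -0.439  0.039]
(186, 243) [ 0.388 -0.198  0.021]
(205, 245) [ 0.383 -0.242  0.019]
(231, 252) [ 0.365 -0.302  0.019]
(252, 254) [ 0.36  -0.351  0.018]
(330, 152) [ 0.604 -0.549 -0.   ]
(285, 287) [ 0.282 -0.426  0.015]
(222, 303) [ 0.247 -0.279 -0.001]
(157, 132) [ 0.656 -0.128  0.012]
(230, 85) [ 0.755 -0.306  0.052]
(180, 85) [ 0.769 -0.185  0.021]
(305, 75) [ 0.757 -0.475  0.099]
(362, 80) [ 0.737 -0.598  0.114]
(0, 100) [0.738 0.244 0.014]
(25, 155) [0.606 0.186 0.002]
```

View pics/topz.png

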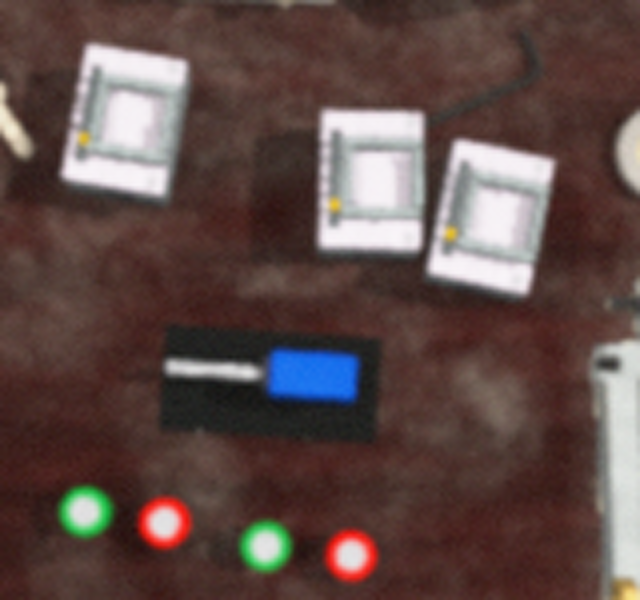

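View pics/height.png

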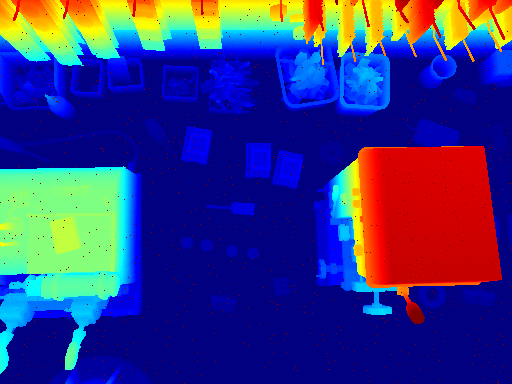

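```bash
python3 - <<'E'
from h import *
p,d=env.read_camera("scene"); X=cloud("scene",d)
for (u,v) in [(180,310),(120,280),(220,300),(150,270),(200,340),(300,310),(260,280),(350,350)]: print((u,v),X[v,u].round(3))
Y=np.load("X.npy")
for (n,Z) in (("top",Y),("scene",X)):
  for x0 in np.arange(0.3,0.8,0.1):
    r=[]
    for y0 in np.arange(-0.5,0.7,0.1):
        m=(Z[...,0]>x0)&(Z[...,0]<x0+.1)&(Z[...,1]>y0)&(Z[...,1]<y0+.1)
        r.append(f"{np.percentile(Z[m][:,2],99):.2f}" if m.sum()>20 else "  - ")
    print(n,round(x0,1),r)
E
```

```text
(180, 310) [0.386 0.09  0.44 ]
(120, 280) [0.45 0.08 0.43]
(220, 300) [0.359 0.074 0.445]
(150, 270) [ 0.646 -0.101  0.001]
(200, 340) [0.362 0.105 0.44 ]
(300, 310) [ 0.314 -0.048  0.187]
(260, 280) [ 0.382 -0.065  0.203]
(350, 350) [ 0.149 -0.358 -0.757]
top 0.3 ['0.08', '0.89', '0.02', '0.02', '0.23', '0.24', '0.20', '  - ', '  - ', '  - ', '  - ', '  - ']
top 0.4 ['0.02', '0.04', '0.03', '0.00', '0.23', '0.23', '0.20', '  - ', '  - ', '  - ', '  - ', '  - ']
top 0.5 ['0.05', '0.05', '0.05', '0.04', '0.20', '0.20', '0.20', '0.00', '  - ', '  - ', '  - ', '  - ']
top 0.6 ['0.37', '0.05', '0.05', '0.04', '0.01', '0.07', '0.02', '0.03', '  - ', '  - ', '  - ', '  - ']
top 0.7 ['0.36', '0.33', '0.37', '0.36', '0.36', '0.35', '0.23', '0.07', '  - ', '  - ', '  - ', '  - ']
scene 0.3 ['0.08', '0.02', '0.02', '0.02', '0.23', '0.45', '0.44', '  - ', '  - ', '  - ', '  - ', '  - ']
scene 0.4 ['0.03', '0.04', '0.03', '  - ', '0.21', '0.45', '0.43', '  - ', '  - ', '  - ', '  - ', '  - ']
scene 0.5 ['0.05', '0.05', '0.05', '0.04', '0.20', '0.20', '0.20', '  - ', '  - ', '  - ', '  - ', '  - ']
scene 0.6 ['0.28', '0.05', '0.05', '0.04', '0.01', '0.07', '0.06', '  - ', '  - ', '  - ', '  - ', '  - ']
scene 0.7 ['0.39', '0.33', '0.49', '0.44', '0.45', '0.25', '0.07', '  - ', '  - ', '  - ', '  - ', '  - ']
```

```bash
python3 - <<'E'
from h import *
p,d=env.read_camera("scene"); X=cloud("scene",d)
m=(X[...,2]>0.28)&(X[...,0]<0.7)&(X[...,1]>-0.2)&(d>0)
n,l,s,c=cv2.connectedComponentsWithStats(m.astype('uint8'))
for i in range(1,n):
    if s[i][4]>50:
        Q=X[l==i]; print(s[i],Q.min(0).round(3),Q.max(0).round(3),np.percentile(Q,[5,50,95],axis=0).round(3).tolist())
c=cv2.resize(p[230:384,0:330],(800,373))[:,:,::-1]; cv2.imwrite("pics/lamp.png",c)
st=env.get_state();print(st['time_s'])
E
```

```text
[   88   256   158   128 10160] [0.351 0.036 0.355] [0.487 0.127 0.449] [[0.356, 0.053, 0.364], [0.385, 0.086, 0.431], [0.464, 0.118, 0.445]]
[ 454  292   58   92 3188] [ 0.079 -0.109  0.28 ] [0.139 0.024 0.383] [[0.104, -0.063, 0.295], [0.125, 0.002, 0.348], [0.137, 0.02, 0.375]]
0.3
```

View pics/lamp.png

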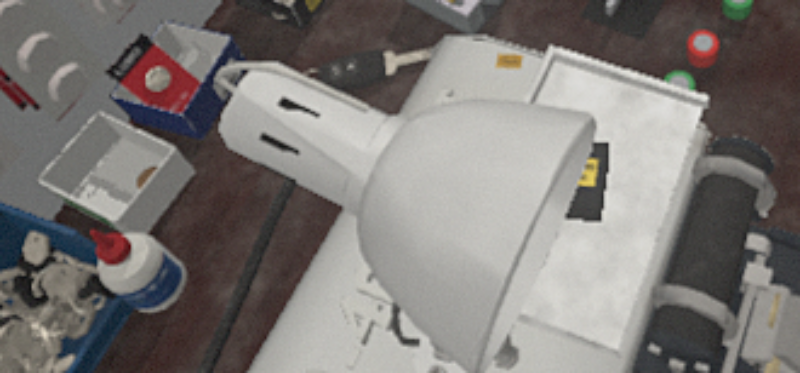

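>>> apply_moves([
  [[0,0,-0.04],[0,0,0],1],
  [[0,0,-0.04],[0,0,0],1],
  [[0,0,-0.04],[0,0,0],1],
  [[0,0,-0.04],[0,0,0],1],
  [[0,0,-0.04],[0,0,0],1],
  [[0,0,-0.04],[0,0,0],1],
  [[0,0,-0.04],[0,0,0],1],
  [[0,0,-0.04],[0,0,0],1],
], squeeze=40)

```text
time_s: 0.97
tcp_pos: [0.2623, 0.5942, 0.7266]
orientation: [-0.002, 0.206, 0.978, -0.01]
wrist_force: [0.4, 0.5, -1.4]
opening: 0.996
```

```bash
python3 - <<'E'
from h import *
p,d=env.read_camera("wrist"); cv2.imwrite("pics/w1.png",p[:,:,::-1]); s=env.get_state(); print(s['tcp_pos'],s['q'],s['time_s'])
E
```

```text
[0.26202374 0.59352345 0.7352795 ] [ 1.10833448e+00  3.54362128e-01  1.01729654e+00  1.10832057e-05
  1.77947559e+00 -4.66269230e-02] 1.0167
```

View pics/w1.png

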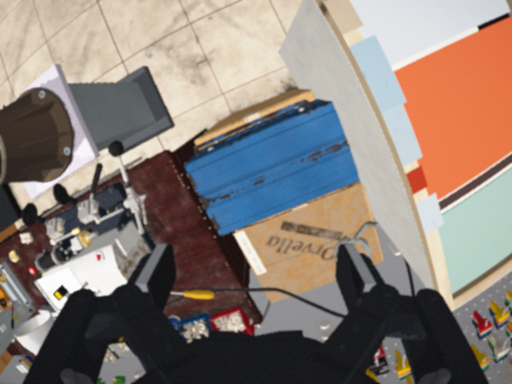

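>>> apply_moves([
  [[-0.04,0,0],[0,0,0.062],1],
  [[-0.04,0,0],[0,0,0.062],1],
  [[-0.04,0,0],[0,0,0.062],1],
  [[-0.04,0,0],[0,0,0.062],1],
  [[-0.04,0,0],[0,0,0.062],1],
  [[-0.04,0,0],[0,0,0.062],1],
  [[-0.04,0,0],[0,0,0.062],1],
  [[-0.04,0,0],[0,0,0.062],1],
  [[-0.04,0,0],[0,0,0.062],1],
  [[-0.04,0,0],[0,0,0.062],1],
])

```text
time_s: 1.85
tcp_pos: [0.5692, 0.336, 0.7387]
orientation: [-0.001, 0.501, 0.866, -0.0]
wrist_force: [0.7, 0.3, -0.1]
opening: 0.999
```

```bash
python3 - <<'E'
from h import *
p,d=env.read_camera("wrist"); cv2.imwrite("pics/w2.png",p[:,:,::-1]); s=env.get_state(); print(s['tcp_pos'],s['q'],s['time_s'])
E
```

```text
[0.57278067 0.33031716 0.73835102] [ 4.77708345e-01  3.75682990e-01  9.78730579e-01 -1.52257395e-03
  1.78879456e+00 -3.43161709e-02] 1.9
```

View pics/w2.png

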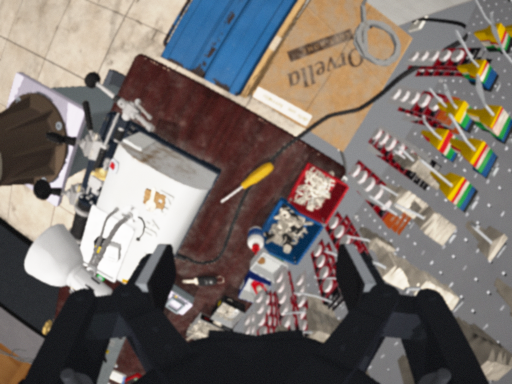

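>>> apply_moves([
  [[-0.035,-0.02,0],[0,0,0.062],1],
  [[-0.035,-0.02,0],[0,0,0.062],1],
  [[-0.035,-0.02,0],[0,0,0.062],1],
  [[-0.035,-0.02,0],[0,0,0.062],1],
  [[-0.035,-0.01,0],[0,0,0.062],1],
  [[-0.038,0,0],[0,0,0.062],1],
  [[-0.038,0,0],[0,0,0.062],1],
  [[-0.038,0,0],[0,0,0.062],1],
  [[-0.038,0,0],[0,0,0.062],1],
  [[-0.038,0,0],[0,0,0.062],1],
])

```text
time_s: 2.73
tcp_pos: [0.5656, -0.0626, 0.735]
orientation: [-0.0, 0.753, 0.658, -0.003]
wrist_force: [0.8, -0.1, -0.4]
opening: 1.002
```

```bash
python3 - <<'E'
from h import *
p,d=env.read_camera("wrist"); cv2.imwrite("pics/w3.png",p[:,:,::-1]); s=env.get_state(); print(s['tcp_pos'],s['q'],s['time_s'])
E
```

```text
[ 0.56509393 -0.06845032  0.73484269] [-0.17145868  0.20940725  1.21742104 -0.00678321  1.71877699 -0.02899736] 2.7833
```

View pics/w3.png

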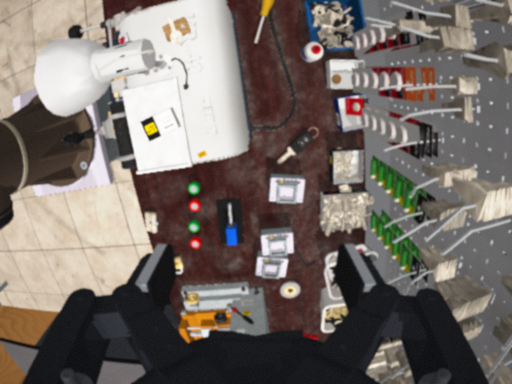

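>>> apply_moves([
  [[-0.0225,-0.0075,0.036],[0,0,0],1],
  [[-0.0225,-0.0075,0.036],[0,0,0],1],
  [[-0.0225,-0.0075,0.036],[0,0,0],1],
  [[-0.0225,-0.0075,0.036],[0,0,0],1],
  [[-0.0225,-0.0075,0.036],[0,0,0],1],
  [[-0.0225,-0.0075,0.036],[0,0,0],1],
  [[-0.0225,-0.0075,0.036],[0,0,0],1],
  [[-0.0225,-0.0075,0.036],[0,0,0],1],
  [[0,0,0],[0,0,0],1],
  [[0,0,0],[0,0,0],1],
])

```text
time_s: 3.62
tcp_pos: [0.4782, -0.2369, 0.4568]
orientation: [0.003, 0.758, 0.652, -0.001]
wrist_force: [-0.4, 0.4, 0.5]
opening: 1.001
```

```bash
cat >> h.py <<'E'
import pickle
def shot(tag,n="wrist"):
    I=info(n); s=env.get_state(); p,d=env.read_camera(n)
    pickle.dump((I,s,p,d),open(f"{tag}.pkl","wb")); cv2.imwrite(f"pics/{tag}.png",p[:,:,::-1])
    print(tag,s['time_s'],s['tcp_pos'].round(4),s['orientation'].round(4)); return I,s,p,d
E
python3 - <<'E'
from h import *
shot("w4")
E
```

```text
w4 3.6167 [ 0.4782 -0.2369  0.4568] [ 0.0028  0.7581  0.6521 -0.0012]
```

View pics/w4.png

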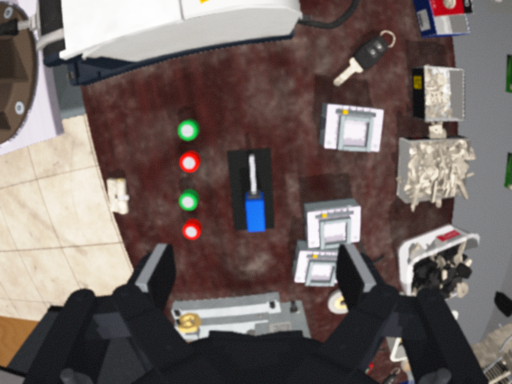

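```bash
cat >> h.py <<'E'
def blobs(m,amin):
    n,l,s,c=cv2.connectedComponentsWithStats(m.astype('uint8')); return [(c[i],s[i],l==i) for i in range(1,n) if s[i][4]>=amin]
def hsv(p): return cv2.cvtColor(p,cv2.COLOR_RGB2HSV).astype(int)
def masks(p):
    h=hsv(p); H,S,V=h[...,0],h[...,1],h[...,2]
    return dict(red=((H<8)|(H>172))&(S>150)&(V>120), green=(H>50)&(H<85)&(S>120)&(V>70), blue=(H>100)&(H<125)&(S>150)&(V>100), yellow=(H>17)&(H<32)&(S>140)&(V>120))
def tri(I1,uv1,f1,I2,uv2,f2):
    o1,d1=ray(I1,*uv1,f1);o2,d2=ray(I2,*uv2,f2); d1=d1/np.linalg.norm(d1);d2=d2/np.linalg.norm(d2)
    A=np.stack([d1,-d2],1); t=np.linalg.lstsq(A,o2-o1,rcond=None)[0]; a=o1+d1*t[0];b=o2+d2*t[1]; return (a+b)/2,np.linalg.norm(a-b)
E
python3 - <<'E'
from h import *
I,s,p,d=pickle.load(open("w4.pkl","rb"))
J,_,q,e=shot("t4","top")
for nm,K,im,fi in(("wrist",I,p,True),("top",J,q,False)):
    M=masks(im)
    for k,m in M.items():
        z={'red':.02,'green':.02,'blue':.038+.002,'yellow':.05}[k]
        if k in('red','green'): m=cv2.morphologyEx(m.astype('uint8'),cv2.MORPH_CLOSE,np.ones((9,9)))
        for c,st,l in blobs(m,6):
            P=onplane(K,c[0],c[1],z,fi)
            if not(0.3<P[0]<.75 and -.55<P[1]<-.12): continue
            ex=''
            if k=='blue':
                v,u=np.nonzero(l); W=onplane(K,u,v,z,fi)[:,:2]; R=cv2.minAreaRect((W*1000).astype('float32')); ex=R
            print(nm,k,c.round(1),st[4],P.round(4),ex)
E
```

```text
t4 3.6667 [ 0.4782 -0.2366  0.4567] [ 0.0025  0.758   0.6523 -0.0014]
wrist red [189.8 161.1] 275 [ 0.3847 -0.241   0.02  ] 
wrist red [191.7 229.2] 337 [ 0.3631 -0.3474  0.02  ] 
wrist green [188.6 129.4] 278 [ 0.3923 -0.1959  0.02  ] 
wrist green [188.6 199.8] 341 [ 0.3698 -0.2988  0.02  ] 
wrist blue [255.1 213.9] 665 [ 0.4657 -0.3269  0.04  ] ((465.8699951171875, -324.558349609375), (60.55309295654297, 27.79157066345215), 84.5973892211914)
wrist yellow [417.   77.4] 8 [ 0.715  -0.1601  0.05  ] 
wrist yellow [416.   85.5] 12 [ 0.7122 -0.1713  0.05  ] 
wrist yellow [344.5 111.5] 20 [ 0.602  -0.1989  0.05  ] 
wrist yellow [323.8 215.1] 12 [ 0.5621 -0.3397  0.05  ] 
wrist yellow [314.5 255.8] 10 [ 0.5443 -0.4055  0.05  ] 
top red [332.5 213.4] 22 [ 0.4505 -0.5435  0.02  ] 
top red [205.7 245.2] 153 [ 0.3822 -0.2437  0.02  ] 
top red [252.4 253.5] 157 [ 0.3609 -0.3515  0.02  ] 
top green [186.  242.5] 148 [ 0.3895 -0.1982  0.02  ] 
top green [231.  251.1] 137 [ 0.3675 -0.302   0.02  ] 
top blue [242.9 208.3] 292 [ 0.4648 -0.3313  0.04  ] ((464.37158203125, -331.4328918457031), (50.62617492675781, 29.974246978759766), 88.71070861816406)
```

```bash
python3 - <<'E'
from h import *
for t,fi in(("w4",True),("t4",False)):
    I,s,p,d=pickle.load(open(t+".pkl","rb"))
    h=hsv(p); 
    B=max(blobs(masks(p)['blue'],50),key=lambda b:b[1][4]) if t=='t4' else [b for b in blobs(masks(p)['blue'],50) if abs(b[0][0]-255)<8][0]
    v,u=np.nonzero((h[...,1]<70)&(h[...,2]>120))
    W=onplane(I,u,v,0.026+.002,fi)
    k=(abs(W[:,0]-.467)<.02)&(W[:,1]>-.30)&(W[:,1]<-.22); W=W[k]
    l=cv2.fitLine((W[:,:2]*1000).astype('float32'),cv2.DIST_HUBER,0,.01,.01).ravel()
    print(t,k.sum(),W.min(0),W.max(0),l,np.degrees(np.arctan2(l[1],l[0])))
    m=(h[...,2]<45)
    v,u=np.nonzero(m); W=onplane(I,u,v,0.002,fi); k=(abs(W[:,0]-.465)<.06)&(abs(W[:,1]+.3)<.1)
    mm=np.zeros(m.shape,'uint8'); mm[v[k],u[k]]=1; mm=cv2.morphologyEx(mm,cv2.MORPH_CLOSE,np.ones((13,13))); b=max(blobs(mm,50),key=lambda b:b[1][4])
    v,u=np.nonzero(b[2]); W=onplane(I,u,v,0.002,fi)[:,:2]; print(cv2.minAreaRect((W*1000).astype('float32')))
E
```

```text
w4 215 [ 0.46460209 -0.29996255  0.028     ] [ 0.47634252 -0.24431826  0.028     ] [ 9.4067365e-02  9.9556583e-01  4.7055365e+02 -2.7170273e+02] 84.60235
((463.38665771484375, -304.86181640625), (127.3180160522461, 62.02278518676758), 84.88379669189453)
t4 91 [ 0.46480272 -0.29908233  0.028     ] [ 0.4751399 -0.2457409  0.028    ] [ 1.0385536e-01  9.9459243e-01  4.7000278e+02 -2.7237418e+02] 84.03877
((468.586181640625, -283.32275390625), (176.8517608642578, 75.26394653320312), 75.75379180908203)
```

>>> apply_moves([
  [[-0.0187,0,0.034],[0,0,-0.01],1],
  [[-0.0187,0,0.034],[0,0,-0.01],1],
  [[-0.0187,0,0.034],[0,0,-0.01],1],
  [[-0.0187,0,0.034],[0,0,-0.01],1],
  [[-0.0187,0,0.034],[0,0,-0.01],1],
  [[0,0,0],[0,0,0],1],
  [[0,0,0],[0,0,0],1],
], squeeze=60)

```text
time_s: 4.3
tcp_pos: [0.4788, -0.3323, 0.2952]
orientation: [0.016, 0.737, 0.675, 0.003]
wrist_force: [0.8, -0.7, 0.2]
opening: 0.997
```

```bash
python3 - <<'E'
from h import *
shot("w5")
E
```

```text
w5 4.3 [ 0.4788 -0.3323  0.2952] [0.0157 0.7373 0.6754 0.0029]
```

View pics/w5.png

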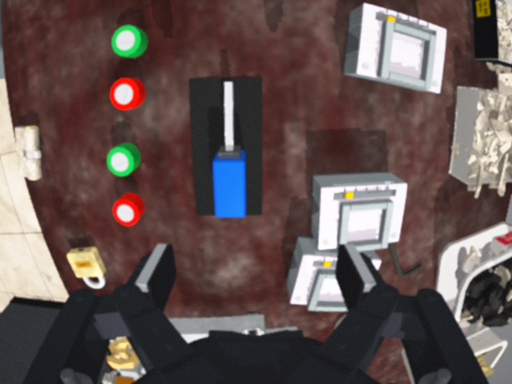

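```bash
cat >> h.py <<'E'
from scipy.spatial.transform import Rotation as Rr
def Rq(q): return Rr.from_quat([q[1],q[2],q[3],q[0]])
def target(pos,yaw,s=None,tip=False):
    """yaw = world yaw of tool y axis (rad); tool pointing straight down"""
    s=s or env.get_state(); R=Rq(s['orientation'])
    Rt=Rr.from_matrix(np.array([[-np.sin(yaw),np.cos(yaw),0],[np.cos(yaw),np.sin(yaw),0],[0,0,-1]]))
    # columns: x=(-s,c,0), y=(c,s,0), z=(0,0,-1)
    Rt=Rr.from_matrix(np.array([[-np.sin(yaw),np.cos(yaw),0],[np.cos(yaw),np.sin(yaw),0],[0,0,-1.]]))
    dp=R.inv().apply(np.asarray(pos)-s['tcp_pos']); dr=(R.inv()*Rt).as_rotvec()
    y=R.apply([0,1,0]); print("now",s['tcp_pos'].round(4),"yawdeg",np.degrees(np.arctan2(y[1],y[0])).round(2),"tilt",np.degrees(np.arccos(-R.apply([0,0,1])[2])).round(2),"F",s['wrist_force'].round(1))
    print("shift",dp.round(4),"turn",dr.round(4)); return dp,dr
E
python3 - <<'E'
from h import *
I,s,p,d=pickle.load(open("w5.pkl","rb")); fi=True
M=masks(p); h=hsv(p)
for k,m in M.items():
    z={'red':.02,'green':.02,'blue':.040,'yellow':.05}[k]
    if k in('red','green'): m=cv2.morphologyEx(m.astype('uint8'),cv2.MORPH_CLOSE,np.ones((9,9)))
    for c,st,l in blobs(m,10):
        P=onplane(I,c[0],c[1],z,fi)
        if not(0.3<P[0]<.72 and -.55<P[1]<-.12): continue
        ex=''
        if k=='blue':
            v,u=np.nonzero(l); W=onplane(I,u,v,z,fi)[:,:2]; ex=cv2.minAreaRect((W*1000).astype('float32')); print(cv2.boxPoints(ex))
        print(k,c.round(1),st[4],P.round(4),ex)
v,u=np.nonzero((h[...,1]<70)&(h[...,2]>120)); W=onplane(I,u,v,0.028,fi)
k=(abs(W[:,0]-.467)<.02)&(W[:,1]>-.295)&(W[:,1]<-.22); W=W[k]
l=cv2.fitLine((W[:,:2]*1000).astype('float32'),cv2.DIST_HUBER,0,.01,.01).ravel()
print(W.min(0),W.max(0),l,np.degrees(np.arctan2(l[1],l[0])))
# depth check
f,cx,cy,T=I
for (u,v) in [(230,185),(228,110),(127,40),(124,95),(122,160),(127,210),(380,15),(333,185),(230,205),(408,60),(364,220),(328,290)]:
    o,D=ray(I,u,v,True); Dc=D@T[:3,:3]; P=o+D*d[v,u]/Dc[2]; print((u,v),P.round(4))
target([0.465,-0.329,0.295],np.radians(-5.7))
E
```

```text
red [128.4  93.2] 678 [ 0.3871 -0.2432  0.02  ] 
red [129.2 207.7] 636 [ 0.3664 -0.3464  0.02  ] 
green [130.6  41.6] 686 [ 0.3944 -0.1994  0.02  ] 
green [124.6 158.2] 632 [ 0.3731 -0.299   0.02  ] 
[[ 449.85675 -353.482  ]
 [ 476.61163 -355.59637]
 [ 481.057   -299.3451 ]
 [ 454.30212 -297.2307 ]]
blue [229.2 186. ] 2009 [ 0.4657 -0.3273  0.04  ] ((465.4568786621094, -326.4135437011719), (56.426631927490234, 26.838306427001953), 85.48147583007812)
yellow [482.4   7.8] 114 [ 0.7021 -0.1777  0.05  ] 
yellow [390.3  18.4] 38 [ 0.5998 -0.2017  0.05  ] 
yellow [348.6 194.6] 47 [ 0.5604 -0.3404  0.05  ] 
yellow [ 83.  263.7] 107 [ 0.3132 -0.3889  0.05  ] 
yellow [326.6 263.6] 32 [ 0.5429 -0.4047  0.05  ] 
[ 0.46525489 -0.29496235  0.028     ] [ 0.47590974 -0.24541639  0.028     ] [ 1.0249781e-01  9.9473321e-01  4.7043857e+02 -2.6997168e+02] 84.116974
(230, 185) [ 0.4665 -0.3262  0.0409]
(228, 110) [ 0.4706 -0.2684  0.0285]
(127, 40) [ 0.3912 -0.1972  0.0198]
(124, 95) [ 0.3831 -0.244   0.0208]
(122, 160) [ 0.3708 -0.3     0.0211]
(127, 210) [ 0.3638 -0.3483  0.0206]
(380, 15) [ 0.6006 -0.1951  0.0306]
(333, 185) [ 0.5515 -0.3368  0.0345]
(230, 205) [ 0.4643 -0.3438  0.0397]
(408, 60) [ 0.6181 -0.2336  0.0414]
(364, 220) [ 0.5795 -0.3706  0.0399]
(328, 290) [ 0.5484 -0.4451  0.0398]
now [ 0.4788 -0.332   0.2953] yawdeg -4.99 tilt 1.84 F [-0.7  0.4 -0.7]
shift [ 0.0018 -0.014  -0.0001] turn [0.0273 0.0168 0.0122]
```

>>> apply_moves([
  [[0.001,-0.014,0],[0.027,0.017,0.012],1],
  [[0,0,0],[0,0,0],1],
  [[0,0,0.02],[0,0,0],1],
  [[0,0,0.02],[0,0,0],1],
  [[0,0,0.02],[0,0,0],1],
  [[0,0,0],[0,0,0],1],
])

```text
time_s: 4.85
tcp_pos: [0.473, -0.3282, 0.2467]
orientation: [0.011, 0.74, 0.673, 0.002]
wrist_force: [-0.7, 0.9, -0.2]
opening: 0.998
```

```bash
python3 - <<'E'
from h import *
target([0.465,-0.3295,0.185],np.radians(-5.8))
E
```

```text
now [ 0.473  -0.3282  0.2467] yawdeg -5.39 tilt 1.27 F [-0.7  0.9 -0.2]
shift [-0.0014 -0.0091  0.0615] turn [0.0193 0.011  0.0071]
```

>>> apply_moves([
  [[-0.001,-0.009,0.01],[0.019,0.011,0.007],1],
  [[0,-0.003,0.01],[0.008,0.005,0.003],1],
  [[0,-0.001,0.015],[0.004,0.002,0.001],1],
  [[0,0,0.01],[0,0,0],1],
  [[0,0,0],[0,0,0],1],
  [[0,0,0],[0,0,0],1],
])

```text
time_s: 5.35
tcp_pos: [0.4619, -0.3278, 0.2034]
orientation: [-0.004, 0.743, 0.669, -0.001]
wrist_force: [0.1, 0.1, 0.0]
opening: 0.998
```

```bash
python3 - <<'E'
from h import *
target([0.465,-0.3295,0.185],np.radians(-5.8))
E
```

```text
now [ 0.4619 -0.3278  0.2034] yawdeg -5.97 tilt 0.5 F [0.1 0.1 0. ]
shift [-0.0015  0.0034  0.0183] turn [-0.0075 -0.0043 -0.0029]
```

>>> apply_moves([
  [[-0.001,0.003,0.01],[-0.007,-0.004,-0.002],1],
  [[0,0,0.008],[0,0,0],1],
  [[0,0,0],[0,0,0],1],
  [[0,0,0],[0,0,0],-1],
  [[0,0,0],[0,0,0],-1],
  [[0,0,0],[0,0,0],-1],
  [[0,0,0],[0,0,0],-1],
  [[0,0,0],[0,0,0],-1],
  [[0,0,0],[0,0,0],-1],
  [[0,0,0],[0,0,0],-1],
])

```text
time_s: 6.18
tcp_pos: [0.4653, -0.3296, 0.1868]
orientation: [0.001, 0.742, 0.67, 0.0]
wrist_force: [0.6, -0.2, -1.1]
opening: 0.294
```

```bash
python3 - <<'E'
from h import *
target([0.465,-0.3295,0.185],np.radians(-5.8))
shot("w6")
E
```

```text
now [ 0.4653 -0.3296  0.1868] yawdeg -5.88 tilt 0.07 F [ 0.6 -0.2 -1.1]
shift [ 0.0001 -0.0003  0.0018] turn [ 0.0011  0.0007 -0.0014]
w6 6.1833 [ 0.4653 -0.3296  0.1868] [6.000e-04 7.424e-01 6.699e-01 1.000e-04]
```

View pics/w6.png

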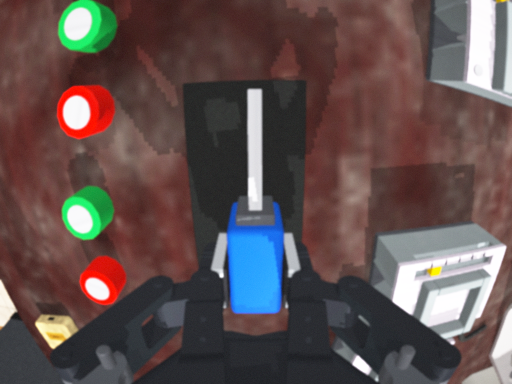

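```bash
python3 - <<'E'
from h import *
J=info("top"); q=cv2.imread("pics/top0.png")[:,:,::-1].copy()
A,s,p4,_=pickle.load(open("w4.pkl","rb")); B,_,p5,_=pickle.load(open("w5.pkl","rb"))
C=[(.605,-.227),(.57,-.369),(.553,-.435)]
for nm,I,p,fi in(("top",J,q,False),("w4",A,p4,True),("w5",B,p5,True)):
    h=hsv(p); m=(h[...,1]<60)&(h[...,2]>(150 if nm=="top" else 185)) 
    vis=p.copy()
    for b in blobs(cv2.morphologyEx(m.astype('uint8'),cv2.MORPH_CLOSE,np.ones((3,3))),150 if nm=='top' else 200):
        v,u=np.nonzero(b[2]); W=onplane(I,u,v,0.05,fi)[:,:2]; c=W.mean(0)
        if not (.5<c[0]<.68 and -.5<c[1]<-.17): continue
        R=cv2.minAreaRect((W*1000).astype('float32')); print(nm,b[1],np.round(R[0],1),np.round(R[1],1),round(R[2],1))
    cv2.imwrite(f"pics/m_{nm}.png",(m*255).astype('uint8'))
E
```

```text
top [180 126  32  38 898] [ 613.8 -225.4] [60.6 82. ] 79.5
top [ 245  142   59   47 1739] [ 567.6 -398.4] [137.9  91.3] 76.8
w4 [ 324  104   60   48 1945] [ 613.5 -222.2] [57.9 79.4] 79.2
w4 [ 307  206   54   43 1527] [ 576.3 -363. ] [64.1 79.3] 87.7
w4 [295 251  42  35 907] [ 548.4 -430.6] [64.6 69.2] 77.6
w5 [ 356    3   91   90 4725] [ 610.8 -225.3] [56.5 77.7] 79.4
w5 [ 318  182   89   69 4061] [ 574.4 -363.8] [63.7 77.9] 87.5
w5 [291 255  46  50 927] [ 530.  -422.7] [57.9 31.3] 75.8
w5 [309 275  37  36 764] [ 550.2 -441.5] [44.2 38.8] 78.1
```

>>> apply_moves([
  [[0,0,-0.03],[0,0,0],-1],
  [[0,0,-0.03],[0,0,0],-1],
  [[0,0,-0.02],[0,0,0.05],-1],
  [[0,0,0],[0,0,0.11],-1],
  [[0,0,0],[0,0,0.11],-1],
  [[0,0,0],[0,0,0.11],-1],
  [[0,0,0],[0,0,0.11],-1],
  [[0,0,0],[0,0,0.11],-1],
  [[0,0,0],[0,0,0.11],-1],
  [[0,0,0],[0,0,0.11],-1],
])

```text
time_s: 7.07
tcp_pos: [0.4645, -0.329, 0.2704]
orientation: [-0.0, 0.953, 0.303, -0.0]
wrist_force: [-0.7, 0.2, -1.2]
opening: 0.292
```

>>> apply_moves([
  [[0,0,0],[0,0,0.11],-1],
  [[0,0,0],[0,0,0.11],-1],
  [[0,0,0],[0,0,0.11],-1],
  [[0,0,0],[0,0,0.11],-1],
  [[0,0,0],[0,0,0.11],-1],
  [[0,0,0],[0,0,0.11],-1],
  [[0,0,0],[0,0,0.11],-1],
  [[0,0,0],[0,0,0.05],-1],
  [[0,0,0],[0,0,0],-1],
  [[0,0,0],[0,0,0],-1],
])

```text
time_s: 7.9
tcp_pos: [0.4635, -0.3283, 0.2696]
orientation: [-0.001, 0.992, -0.126, -0.001]
wrist_force: [0.0, -0.4, -1.2]
opening: 0.293
```

```bash
python3 - <<'E'
from h import *
a=np.radians(-10.7); f=np.array([.612,-.224])-.04*np.array([np.cos(a),np.sin(a)]); b=f-.115*np.array([np.cos(a),np.sin(a)])
print(f,b)
target([*b,.265],a-np.pi/2)
shot("w7")
E
```

```text
[ 0.57269549 -0.21657334] [ 0.45969502 -0.19522167]
now [ 0.4635 -0.3283  0.2696] yawdeg -104.5 tilt 0.18 F [ 0.  -0.4 -1.2]
shift [-0.037  -0.1279  0.0049] turn [-0.0013  0.0029 -0.0664]
w7 7.9 [ 0.4635 -0.3283  0.2696] [-8.000e-04  9.920e-01 -1.262e-01 -1.400e-03]
```

View pics/w7.png

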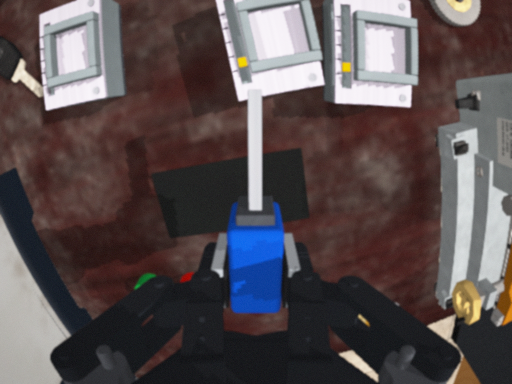

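```bash
cat >> h.py <<'E'
def keeps(I,p,thr=185):
    h=hsv(p); m=((h[...,1]<60)&(h[...,2]>thr)).astype('uint8'); out=[]
    for b in blobs(cv2.morphologyEx(m,cv2.MORPH_CLOSE,np.ones((5,5))),600):
        v,u=np.nonzero(b[2]); W=onplane(I,u,v,0.05,True)[:,:2]; c=W.mean(0)
        if not (.5<c[0]<.68 and -.5<c[1]<-.17): continue
        R=cv2.minAreaRect((W*1000).astype('float32')); print(b[1],np.round(R[0],1),np.round(R[1],1),round(R[2],1))
def line(I,p,s,zoff=.0248,off=.1848):
    """held blade top face in tool frame"""
    h=hsv(p); z=s['tcp_pos'][2]-off+.026
    v,u=np.nonzero((h[...,1]<60)&(h[...,2]>150)); k=(abs(u-255)<14)&(v>85)&(v<195); u,v=u[k],v[k]
    W=onplane(I,u,v,z,True); R=Rq(s['orientation']); Q=R.inv().apply(W-s['tcp_pos'])
    l=cv2.fitLine((Q[:,:2]*1000).astype('float32'),cv2.DIST_HUBER,0,.01,.01).ravel()
    print("blade in tool: xmax",Q[:,0].max().round(4),"dir deg",np.degrees(np.arctan(l[1]/l[0])).round(2),"at",l[2:].round(1))
E
python3 - <<'E'
from h import *
I,s,p,d=pickle.load(open("w7.pkl","rb"))
keeps(I,p); line(I,p,s)
for c,st,l in blobs(masks(p)['yellow'],10): print(c,onplane(I,*c,.05,True))
E
```

```text
[  12    0   95  110 5259] [ 616.9 -213.9] [90.8 77.9] 79.5
[ 216    0  108  210 8187] [ 533.9 -362.1] [ 59.3 142.1] 84.0
[ 334    0   83  107 6283] [ 554.8 -434.3] [59.7 76.3] 76.9
blade in tool: xmax 0.0855 dir deg -0.54 at [63.  -0.2]
[241.94936709  61.75949367] [ 0.56339591 -0.34550442  0.05      ]
[345.80519481  66.85714286] [ 0.54593693 -0.40907142  0.05      ]
[509.1875 316.4375] [ 0.23143304 -0.60330593  0.05      ]
[366.63636364 322.72727273] [ 0.32754625 -0.39936323  0.05      ]
```

```bash
cat >> h.py <<'E'
def pre(c,yawdeg,gap,z=.27,tip=.082):
    a=np.radians(yawdeg); u=np.array([np.cos(a),np.sin(a)]); return target([*(np.array(c)-u*(.04+tip+gap)),z],a-np.pi/2)
E
python3 - <<'E'
from h import *
pre((.5505,-.4337),-12.5,.015,.25)
E
```

```text
now [ 0.4635 -0.3283  0.2696] yawdeg -104.49 tilt 0.19 F [ 0.6 -0.  -2.3]
shift [-0.0263  0.0851  0.0196] turn [-0.0013  0.003  -0.0347]
```

>>> apply_moves([
  [[-0.006,0.022,0],[0,0,-0.01],-1],
  [[-0.006,0.022,0],[0,0,-0.01],-1],
  [[-0.007,0.022,0.01],[0,0.002,-0.01],-1],
  [[-0.006,0.018,0.01],[0,0,-0.005],-1],
  [[0,0,0],[0,0,0],-1],
  [[0,0,0],[0,0,0],-1],
])

```text
time_s: 8.45
tcp_pos: [0.4185, -0.4066, 0.2492]
orientation: [-0.0, 0.995, -0.1, 0.0]
wrist_force: [0.5, 0.6, -1.9]
opening: 0.294
```

```bash
python3 - <<'E'
from h import *
pre((.5505,-.4337),-12.5,.015,.25)
I,s,p,d=shot("w8"); keeps(I,p); line(I,p,s)
E
```

```text
now [ 0.4185 -0.4066  0.2492] yawdeg -101.52 tilt 0.05 F [ 0.5  0.6 -1.9]
shift [-0.0022 -0.0022 -0.0008] turn [-0.0007 -0.0004  0.0171]
w8 8.45 [ 0.4185 -0.4066  0.2492] [-3.000e-04  9.950e-01 -1.003e-01  2.000e-04]
[ 100    0   97   66 4543] [ 558.4 -370. ] [56.  44.6] 87.5
[ 208    0  102   66 5871] [ 534.  -432.1] [56.2 39.1] 77.9
blade in tool: xmax 0.0842 dir deg -0.65 at [61.3 -0.2]
```

View pics/w8.png

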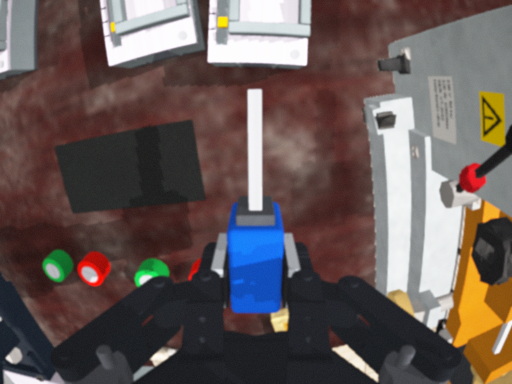

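```bash
cat >> h.py <<'E'
def keepsT(I,p,s,thr=185):
    """keep roofs in tool frame"""
    h=hsv(p); m=((h[...,1]<60)&(h[...,2]>thr)).astype('uint8'); R=Rq(s['orientation'])
    for b in blobs(cv2.morphologyEx(m,cv2.MORPH_CLOSE,np.ones((5,5))),600):
        v,u=np.nonzero(b[2]); W=onplane(I,u,v,0.05,True); c=W.mean(0)
        if not (.5<c[0]<.68 and -.5<c[1]<-.17): continue
        Q=R.inv().apply(W-s['tcp_pos'])[:,:2]*1000
        r=cv2.minAreaRect(Q.astype('float32')); B=cv2.boxPoints(r); B=B[np.argsort(B[:,0])]; f=B[:2].mean(0); k=B[2:].mean(0)
        print("front mid",f.round(1),"yaw rel deg (+right)",np.degrees(np.arctan2(k[1]-f[1],k[0]-f[0])).round(2),"width",np.linalg.norm(B[0]-B[1]).round(1))
E
python3 - <<'E'
from h import *
I,s,p,d=pickle.load(open("w8.pkl","rb")); keepsT(I,p,s)
c=cv2.resize(p[0:110,90:330],None,fx=3.3,fy=3.3,interpolation=cv2.INTER_CUBIC)[:,:,::-1]; cv2.imwrite("pics/c8.png",c)
E
```

```text
front mid [107.6 -60.2] yaw rel deg (+right) -8.98 width 56.0
front mid [98.6  1.8] yaw rel deg (+right) 0.59 width 56.2
```

View pics/c8.png

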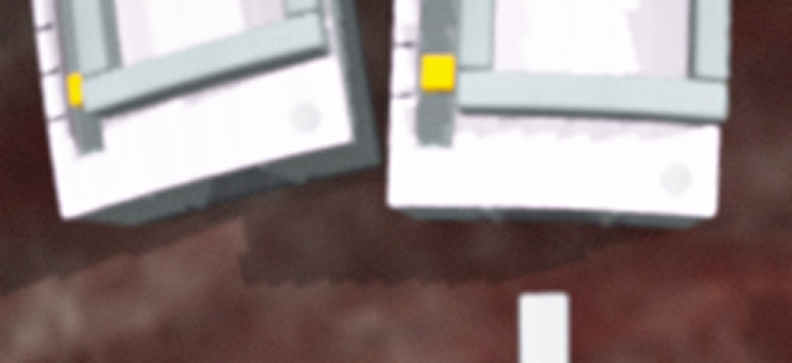

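>>> apply_moves([
  [[0,0.001,0.02],[0,0,0.015],-1],
  [[0,0,0.02],[0,0,0.008],-1],
  [[0,0,0.015],[0,0,0],-1],
  [[0,0,0.006],[0,0,0],-1],
  [[0,0,0],[0,0,0],-1],
  [[0,0,0],[0,0,0],-1],
])

```text
time_s: 9.0
tcp_pos: [0.4215, -0.4049, 0.189]
orientation: [0.001, 0.994, -0.109, 0.002]
wrist_force: [0.7, -0.3, -1.6]
opening: 0.294
```

```bash
python3 - <<'E'
from h import *
I,s,p,d=shot("w9"); keepsT(I,p,s); line(I,p,s); target([0.42,-.4066,.187],np.radians(-102.5),s)
c=cv2.resize(p[0:210,150:360],None,fx=2.8,fy=2.8,interpolation=cv2.INTER_CUBIC)[:,:,::-1]; cv2.imwrite("pics/c9.png",c)
E
```

```text
w9 9.0 [ 0.4215 -0.4049  0.189 ] [ 6.000e-04  9.941e-01 -1.086e-01  1.500e-03]
front mid [103.5 -58.1] yaw rel deg (+right) -9.92 width 54.0
front mid [96.2  1.3] yaw rel deg (+right) 1.07 width 53.4
front mid [113.4   8.1] yaw rel deg (+right) -1.73 width 44.5
blade in tool: xmax 0.0842 dir deg -0.48 at [61.2 -0.2]
now [ 0.4215 -0.4049  0.189 ] yawdeg -102.47 tilt 0.19 F [ 0.7 -0.3 -1.6]
shift [-0.0011  0.002   0.002 ] turn [ 0.0009 -0.0031  0.0005]
```

View pics/c9.png

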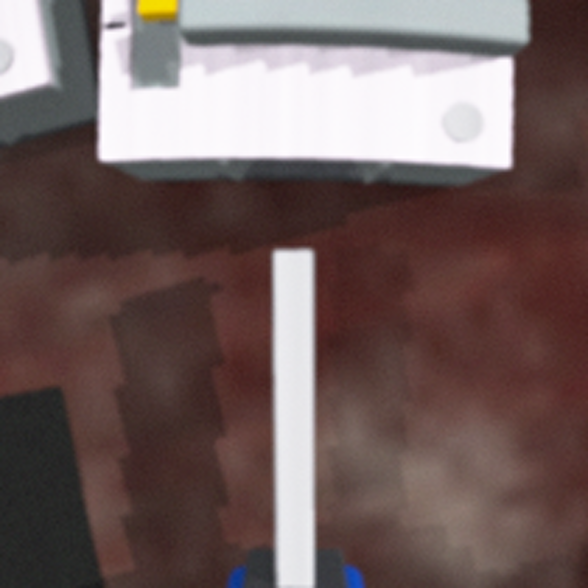

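>>> apply_moves([
  [[0,0.001,0.002],[0,-0.003,0.012],-1],
  [[0,0,0],[0,0,0],-1],
  [[0,0,0],[0,0,0],-1],
])

```text
time_s: 9.3
tcp_pos: [0.4222, -0.4061, 0.1894]
orientation: [0.001, 0.993, -0.115, 0.001]
wrist_force: [-0.2, 0.1, -0.9]
opening: 0.292
```

```bash
python3 - <<'E'
from h import *
I,s,p,d=shot("w10"); keepsT(I,p,s); line(I,p,s); target([0.42,-.4066,.187],np.radians(-102.5),s)
c=cv2.resize(p[0:210,150:360],None,fx=2.8,fy=2.8,interpolation=cv2.INTER_CUBIC)[:,:,::-1]; cv2.imwrite("pics/c10.png",c)
E
```

```text
w10 9.3 [ 0.4222 -0.4061  0.1894] [ 0.0015  0.9934 -0.1148  0.0011]
front mid [101.9 -60.6] yaw rel deg (+right) -10.47 width 54.0
front mid [95.5 -1.1] yaw rel deg (+right) 0.16 width 53.1
front mid [113.3   5.2] yaw rel deg (+right) -0.65 width 44.1
blade in tool: xmax 0.0842 dir deg 0.01 at [61.3  0. ]
now [ 0.4222 -0.4061  0.1894] yawdeg -103.18 tilt 0.21 F [-0.2  0.1 -0.9]
shift [-0.002   0.001   0.0024] turn [ 0.0027 -0.0025 -0.0119]
```

View pics/c10.png

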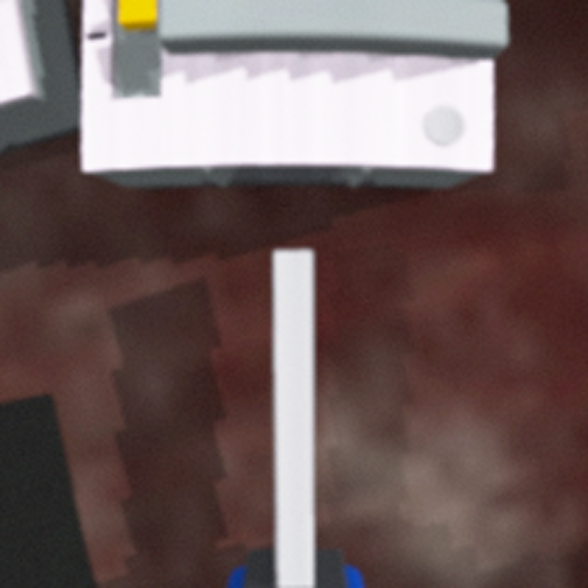

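>>> apply_moves([
  [[0.004,-0.001,0],[0,0,0],-1],
  [[0.004,0,0],[0,0,0],-1],
  [[0.004,0,0],[0,0,0],-1],
  [[0.004,0,0],[0,0,0],-1],
  [[0,0,0],[0,0,0],-1],
])

```text
time_s: 9.77
tcp_pos: [0.44, -0.4097, 0.1906]
orientation: [0.002, 0.993, -0.115, 0.002]
wrist_force: [0.2, 0.2, -0.9]
opening: 0.295
```

```bash
python3 - <<'E'
from h import *
I,s,p,d=shot("w11"); target([0.42,-.4066,.187],np.radians(-103.2),s)
c=cv2.resize(p[0:210,150:360],None,fx=2.8,fy=2.8,interpolation=cv2.INTER_CUBIC)[:,:,::-1]; cv2.imwrite("pics/c11.png",c)
E
```

```text
w11 9.7667 [ 0.44   -0.4097  0.1906] [ 0.0021  0.9934 -0.115   0.002 ]
now [ 0.44   -0.4097  0.1906] yawdeg -103.21 tilt 0.33 F [ 0.2  0.2 -0.9]
shift [-0.0202  0.0016  0.0035] turn [ 0.0038 -0.0044 -0.0001]
```

View pics/c11.png

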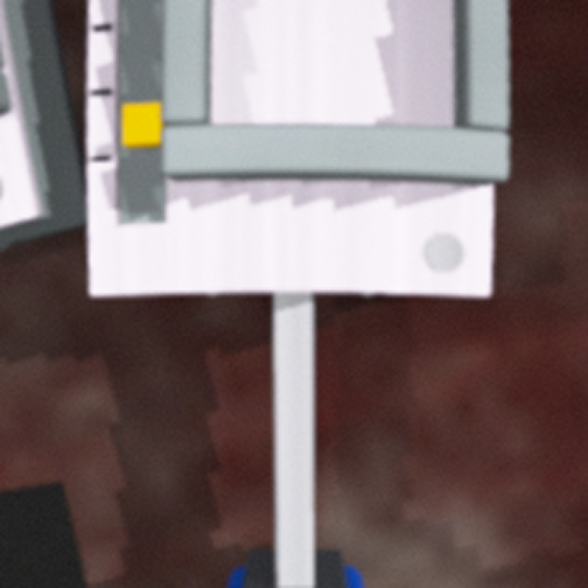

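>>> apply_moves([
  [[0.003,0,0.002],[0.003,-0.004,0],-1],
  [[0.003,0,0.001],[0,0,0],-1],
  [[0.003,0,0],[0,0,0],-1],
  [[0.003,0,0],[0,0,0],-1],
])

```text
time_s: 10.15
tcp_pos: [0.4517, -0.4121, 0.1868]
orientation: [-0.0, 0.993, -0.115, -0.001]
wrist_force: [-1.1, -0.1, -0.3]
opening: 0.294
```

>>> apply_moves([
  [[0.002,0,0],[0,0,0],-1],
  [[0.002,0,0],[0,0,0],-1],
])

```text
time_s: 10.32
tcp_pos: [0.4561, -0.4131, 0.1866]
orientation: [-0.0, 0.993, -0.115, -0.001]
wrist_force: [-1.4, -0.3, -0.5]
opening: 0.295
```

>>> apply_moves([
  [[0.002,0,0],[0,0,0],-1],
])

```text
time_s: 10.4
tcp_pos: [0.4582, -0.4136, 0.1866]
orientation: [-0.001, 0.993, -0.115, -0.001]
wrist_force: [-1.1, 0.0, -1.4]
opening: 0.293
```

>>> apply_moves([
  [[0.002,0,0],[0,0,0],-1],
])

```text
time_s: 10.48
tcp_pos: [0.4603, -0.4142, 0.1866]
orientation: [-0.001, 0.993, -0.115, -0.001]
wrist_force: [-0.6, 1.0, -1.0]
opening: 0.295
```

>>> apply_moves([
  [[0.002,0,0],[0,0,0],-1],
])

```text
time_s: 10.57
tcp_pos: [0.4625, -0.4146, 0.1866]
orientation: [-0.001, 0.993, -0.115, -0.001]
wrist_force: [-1.0, -0.9, -0.5]
opening: 0.293
```

>>> apply_moves([
  [[0.002,0,0],[0,0,0],-1],
])

```text
time_s: 10.65
tcp_pos: [0.4645, -0.4151, 0.1866]
orientation: [-0.001, 0.993, -0.115, -0.001]
wrist_force: [-1.3, 0.9, -1.1]
opening: 0.29
```

```bash
python3 - <<'E'
from h import *
I,s,p,d=shot("w12"); target([0.42,-.4066,.187],np.radians(-103.2),s)
c=cv2.resize(p[0:210,150:360],None,fx=2.8,fy=2.8,interpolation=cv2.INTER_CUBIC)[:,:,::-1]; cv2.imwrite("pics/c12.png",c)
E
```

```text
w12 10.65 [ 0.4645 -0.4151  0.1866] [-5.000e-04  9.934e-01 -1.150e-01 -1.200e-03]
now [ 0.4645 -0.4151  0.1866] yawdeg -103.21 tilt 0.15 F [-1.3  0.9 -1.1]
shift [-0.0453  0.0019 -0.0003] turn [-0.0008  0.0025 -0.0002]
```

View pics/c12.png

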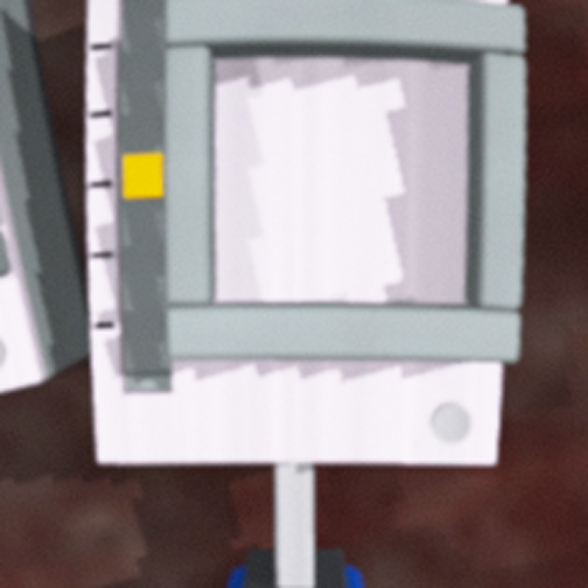

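>>> apply_moves([
  [[0.003,0,0],[0,0,0],-1],
  [[0.003,0,0],[0,0,0],-1],
  [[0.002,0,0],[0,0,0],-1],
])

```text
time_s: 10.95
tcp_pos: [0.4731, -0.4171, 0.1866]
orientation: [-0.001, 0.993, -0.115, -0.001]
wrist_force: [-0.8, -0.4, -0.4]
opening: 0.291
```

>>> apply_moves([
  [[0.0015,0,0],[0,0,0],-1],
  [[0.001,0,0],[0,0,0],-1],
])

```text
time_s: 11.12
tcp_pos: [0.4761, -0.4178, 0.1865]
orientation: [-0.001, 0.993, -0.115, -0.001]
wrist_force: [-1.3, -0.5, -0.7]
opening: 0.295
```

>>> apply_moves([
  [[0.001,0,0],[0,0,0],-1],
])

```text
time_s: 11.2
tcp_pos: [0.4772, -0.4181, 0.1865]
orientation: [-0.001, 0.993, -0.115, -0.001]
wrist_force: [-0.9, -0.0, -1.1]
opening: 0.295
```

```bash
python3 - <<'E'
from h import *
I,s,p,d=shot("w13"); target([0.42,-.4066,.187],np.radians(-103.2),s)
c=cv2.resize(p[0:210,150:360],None,fx=2.8,fy=2.8,interpolation=cv2.INTER_CUBIC)[:,:,::-1]; cv2.imwrite("pics/c13.png",c)
E
```

```text
w13 11.2 [ 0.4772 -0.4181  0.1865] [-5.000e-04  9.934e-01 -1.150e-01 -1.100e-03]
now [ 0.4772 -0.4181  0.1865] yawdeg -103.2 tilt 0.14 F [-0.9 -0.  -1.1]
shift [-0.0583  0.0019 -0.0003] turn [-0.0008  0.0024 -0.    ]
```

View pics/c13.png

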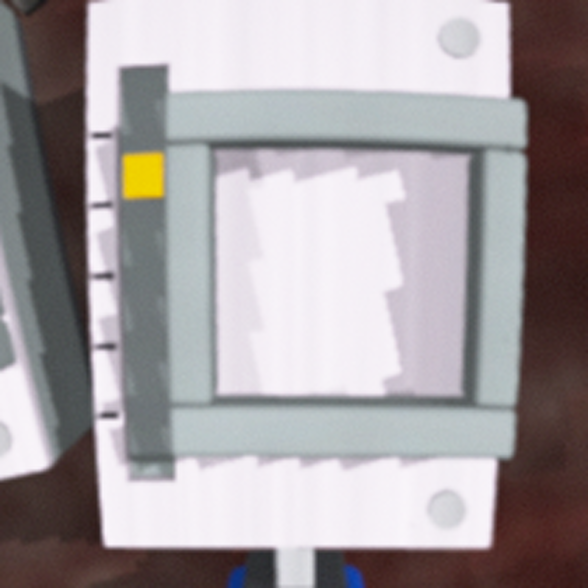

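>>> apply_moves([
  [[0.001,0,0],[0,0,0],-1],
  [[0.001,0,0],[0,0,0],-1],
])

```text
time_s: 11.42
tcp_pos: [0.4788, -0.4183, 0.1864]
orientation: [-0.001, 0.993, -0.115, -0.002]
wrist_force: [-10.8, 0.7, 2.4]
opening: 0.295
```

>>> apply_moves([
  [[0.0007,0,0],[0,0,0],-1],
])

```text
time_s: 11.5
tcp_pos: [0.4789, -0.4182, 0.1862]
orientation: [-0.001, 0.993, -0.115, -0.003]
wrist_force: [-6.6, -0.3, 1.2]
opening: 0.291
```

>>> apply_moves([
  [[0.0007,0,0],[0,0,0],-1],
])

```text
time_s: 11.58
tcp_pos: [0.4791, -0.4182, 0.1861]
orientation: [-0.002, 0.993, -0.115, -0.003]
wrist_force: [-4.6, -0.2, 1.1]
opening: 0.296
```

>>> apply_moves([
  [[0.0007,0,0],[0,0,0],-1],
])

```text
time_s: 11.67
tcp_pos: [0.4793, -0.4183, 0.186]
orientation: [-0.002, 0.993, -0.115, -0.004]
wrist_force: [-5.9, 0.2, 1.5]
opening: 0.296
```

>>> apply_moves([
  [[-0.005,0,0],[0,0,0],-1],
  [[-0.01,0,0],[0,0,0],-1],
  [[-0.01,0,0],[0,0,0],-1],
  [[-0.01,0,0],[0,0,0],-1],
  [[-0.01,0,0],[0,0,0],-1],
  [[-0.01,0,0],[0,0,0],-1],
  [[-0.005,0,0],[0,0,0],-1],
  [[0,0,0],[0,0,0],-1],
])

```text
time_s: 12.33
tcp_pos: [0.4138, -0.4026, 0.1867]
orientation: [-0.002, 0.993, -0.115, -0.004]
wrist_force: [0.3, -0.9, -1.2]
opening: 0.285
```

```bash
python3 - <<'E'
from h import *
I,s,p,d=shot("w14"); keepsT(I,p,s); line(I,p,s); target([0.42,-.4066,.187],np.radians(-103.2),s)
E
```

```text
w14 12.3333 [ 0.4138 -0.4026  0.1867] [-0.002   0.9933 -0.1153 -0.0038]
front mid [102.9 -65.1] yaw rel deg (+right) 12.25 width 59.1
front mid [104.8   1.2] yaw rel deg (+right) -0.12 width 53.4
blade in tool: xmax 0.0842 dir deg -0.58 at [61.4 -0.2]
now [ 0.4138 -0.4026  0.1867] yawdeg -103.24 tilt 0.49 F [ 0.3 -0.9 -1.2]
shift [ 0.0069  0.0025 -0.0004] turn [-0.0032  0.0079 -0.0007]
```

View pics/w14.png

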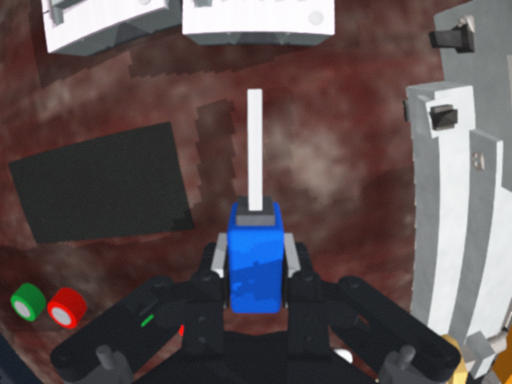

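```bash
python3 - <<'E'
from h import *
pre((.576,-.370),-2.5,.018,.25)
E
```

```text
now [ 0.4142 -0.4027  0.1867] yawdeg -103.25 tilt 0.48 F [ 0.1  0.9 -0.7]
shift [ 0.0119 -0.043  -0.0633] turn [-0.0038  0.0074 -0.1875]
```

>>> apply_moves([
  [[0,0,-0.03],[-0.004,0.007,0],-1],
  [[0,0,-0.03],[0,0,-0.06],-1],
  [[0.004,-0.014,-0.003],[0,0,-0.06],-1],
  [[0.004,-0.014,0],[0,0,-0.06],-1],
  [[0.004,-0.015,0],[0,0,-0.008],-1],
  [[0,0,0],[0,0,0],-1],
  [[0,0,0],[0,0,0],-1],
])

```text
time_s: 12.97
tcp_pos: [0.4335, -0.3608, 0.2525]
orientation: [0.001, 1.0, -0.02, 0.001]
wrist_force: [0.4, -0.5, -0.4]
opening: 0.289
```

```bash
python3 - <<'E'
from h import *
pre((.576,-.370),-2.5,.018,.25)
I,s,p,d=shot("w15"); keepsT(I,p,s); line(I,p,s)
c=cv2.resize(p[0:210,150:360],None,fx=2.8,fy=2.8,interpolation=cv2.INTER_CUBIC)[:,:,::-1]; cv2.imwrite("pics/c15.png",c)
E
```

```text
now [ 0.4335 -0.3608  0.2525] yawdeg -92.25 tilt 0.18 F [ 0.4 -0.5 -0.4]
shift [0.0027 0.0029 0.0025] turn [ 0.0025 -0.0018  0.0044]
w15 12.9667 [ 0.4335 -0.3608  0.2525] [ 1.300e-03  9.998e-01 -1.960e-02  9.000e-04]
front mid [ 136.4 -158. ] yaw rel deg (+right) 16.04 width 88.8
front mid [103.3   0.4] yaw rel deg (+right) 0.19 width 56.3
front mid [84.8 61. ] yaw rel deg (+right) 11.24 width 59.5
blade in tool: xmax 0.0842 dir deg -0.3 at [61.3 -0.2]
```

View pics/c15.png

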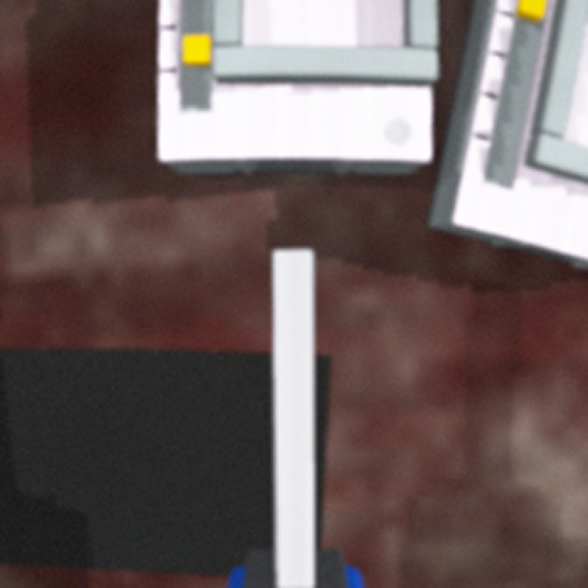

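>>> apply_moves([
  [[0,0,0.025],[0.002,-0.002,0.006],-1],
  [[0,0,0.02],[0,0,0],-1],
  [[0,0,0.015],[0,0,0],-1],
  [[0,0,0.005],[0,0,0],-1],
  [[0,0,0],[0,0,0],-1],
  [[0,0,0],[0,0,0],-1],
])

```text
time_s: 13.52
tcp_pos: [0.4346, -0.3628, 0.186]
orientation: [0.001, 1.0, -0.027, 0.001]
wrist_force: [-0.3, 2.3, 3.2]
opening: 0.293
```

```bash
python3 - <<'E'
from h import *
I,s,p,d=shot("w16"); keepsT(I,p,s); line(I,p,s); target([0.4335,-.3608,.187],np.radians(-92.5),s)
c=cv2.resize(p[0:210,150:360],None,fx=2.8,fy=2.8,interpolation=cv2.INTER_CUBIC)[:,:,::-1]; cv2.imwrite("pics/c16.png",c)
E
```

```text
w16 13.5167 [ 0.4346 -0.3628  0.186 ] [ 0.0011  0.9996 -0.0266  0.001 ]
front mid [101.9  -2.8] yaw rel deg (+right) -0.51 width 52.9
front mid [85.1 54.7] yaw rel deg (+right) 10.41 width 53.3
front mid [101.2  68.9] yaw rel deg (+right) 10.08 width 43.6
blade in tool: xmax 0.0838 dir deg -0.3 at [61.2 -0. ]
now [ 0.4346 -0.3628  0.186 ] yawdeg -93.05 tilt 0.17 F [-0.3  2.3  3.2]
shift [-0.0012 -0.002  -0.001 ] turn [ 0.0021 -0.002  -0.0096]
```

View pics/c16.png

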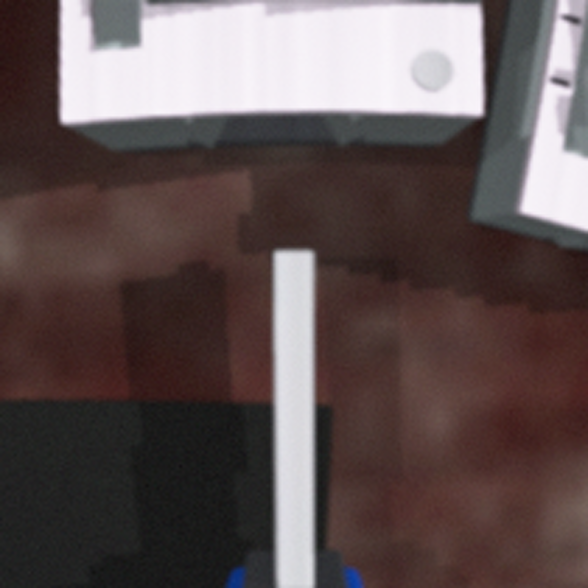

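>>> apply_moves([
  [[0,-0.002,-0.003],[0.002,-0.002,-0.008],-1],
  [[0,-0.001,0],[0,0,0],-1],
  [[0,0,0],[0,0,0],-1],
  [[0,0,0],[0,0,0],-1],
])

```text
time_s: 13.9
tcp_pos: [0.4347, -0.3603, 0.1897]
orientation: [0.0, 1.0, -0.023, -0.0]
wrist_force: [-0.6, 0.5, -2.3]
opening: 0.292
```

```bash
python3 - <<'E'
from h import *
I,s,p,d=shot("w17"); keepsT(I,p,s); line(I,p,s); target([0.4335,-.3608,.187],np.radians(-92.5),s)
c=cv2.resize(p[0:210,150:360],None,fx=2.8,fy=2.8,interpolation=cv2.INTER_CUBIC)[:,:,::-1]; cv2.imwrite("pics/c17.png",c)
E
```

```text
w17 13.9 [ 0.4347 -0.3603  0.1897] [ 0.000e+00  9.997e-01 -2.350e-02 -1.000e-04]
front mid [ 1.015e+02 -1.000e-01] yaw rel deg (+right) 1.91 width 53.4
front mid [85. 58.] yaw rel deg (+right) 10.64 width 53.5
front mid [101.   72.3] yaw rel deg (+right) 10.84 width 43.5
blade in tool: xmax 0.0837 dir deg -0.35 at [61.2 -0. ]
now [ 0.4347 -0.3603  0.1897] yawdeg -92.69 tilt 0.01 F [-0.6  0.5 -2.3]
shift [-0.0012  0.0005  0.0027] turn [ 0.0001  0.0002 -0.0033]
```

View pics/c17.png

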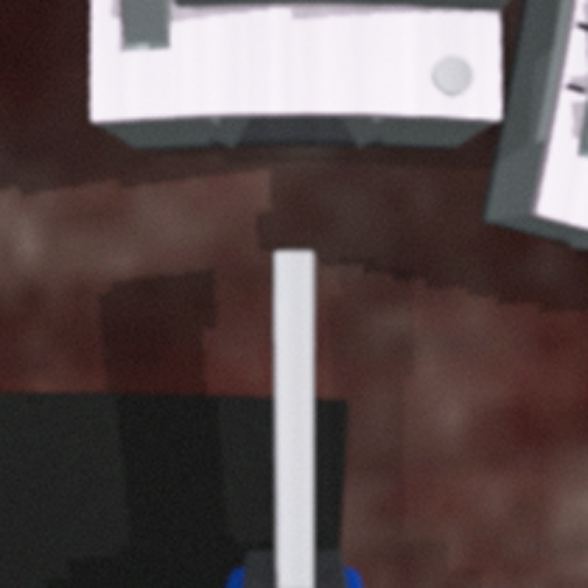

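>>> apply_moves([
  [[0.004,0,0],[0,0,0],-1],
  [[0.004,0,0],[0,0,0],-1],
  [[0.004,0,0],[0,0,0],-1],
  [[0.004,0,0],[0,0,0],-1],
  [[0.004,0,0],[0,0,0],-1],
  [[0.004,0,0],[0,0,0],-1],
  [[0,0,0],[0,0,0],-1],
])

```text
time_s: 14.53
tcp_pos: [0.4617, -0.3618, 0.1896]
orientation: [0.0, 1.0, -0.024, 0.0]
wrist_force: [-0.2, 0.7, -1.1]
opening: 0.29
```

```bash
python3 - <<'E'
from h import *
I,s,p,d=shot("w18"); keepsT(I,p,s); line(I,p,s); target([0.4335,-.3608,.187],np.radians(-92.5),s)
c=cv2.resize(p[0:210,150:360],None,fx=2.8,fy=2.8,interpolation=cv2.INTER_CUBIC)[:,:,::-1]; cv2.imwrite("pics/c18.png",c)
E
```

```text
w18 14.5333 [ 0.4617 -0.3618  0.1896] [ 2.000e-04  9.997e-01 -2.360e-02  1.000e-04]
front mid [37.7 -0.2] yaw rel deg (+right) 0.8 width 55.0
front mid [59.7 60.9] yaw rel deg (+right) 10.85 width 60.1
front mid [116.3  75. ] yaw rel deg (+right) -0.53 width 44.3
blade in tool: xmax 0.0855 dir deg -0.06 at [63.4  0. ]
now [ 0.4617 -0.3618  0.1896] yawdeg -92.71 tilt 0.03 F [-0.2  0.7 -1.1]
shift [-0.0282  0.0004  0.0026] turn [ 0.0004 -0.0003 -0.0036]
```

View pics/c18.png

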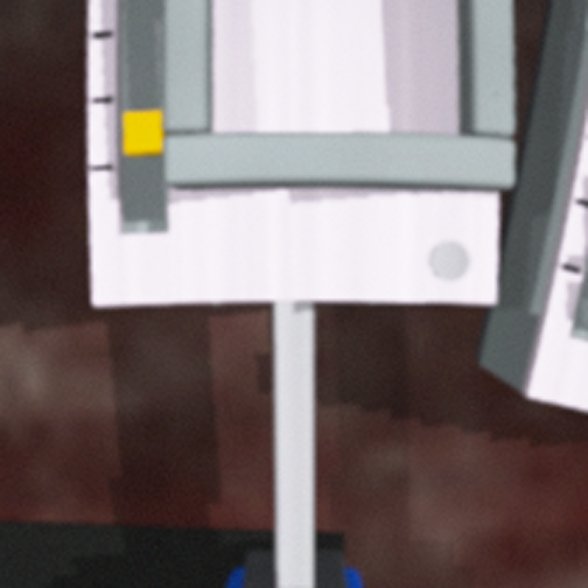

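>>> apply_moves([
  [[0.004,0,0],[0,0,0],-1],
  [[0.003,0,0],[0,0,0],-1],
  [[0.003,0,0],[0,0,0],-1],
  [[0.002,0,0],[0,0,0],-1],
])

```text
time_s: 14.92
tcp_pos: [0.4737, -0.3621, 0.1894]
orientation: [-0.0, 1.0, -0.024, -0.001]
wrist_force: [-2.1, -0.1, -2.2]
opening: 0.291
```

>>> apply_moves([
  [[0.0015,0,0],[0,0,0],-1],
])

```text
time_s: 15.0
tcp_pos: [0.4754, -0.3621, 0.1894]
orientation: [-0.0, 1.0, -0.024, -0.001]
wrist_force: [-0.6, -0.6, -0.3]
opening: 0.294
```

>>> apply_moves([
  [[0.0015,0,0],[0,0,0],-1],
])

```text
time_s: 15.08
tcp_pos: [0.477, -0.3622, 0.1893]
orientation: [-0.0, 1.0, -0.024, -0.001]
wrist_force: [-1.7, 0.9, -0.9]
opening: 0.293
```

>>> apply_moves([
  [[0.0015,0,0],[0,0,0],-1],
])

```text
time_s: 15.17
tcp_pos: [0.4786, -0.3623, 0.1893]
orientation: [-0.0, 1.0, -0.024, -0.001]
wrist_force: [-1.7, 0.0, -0.6]
opening: 0.294
```

>>> apply_moves([
  [[0.0015,0,0],[0,0,0],-1],
])

```text
time_s: 15.25
tcp_pos: [0.4802, -0.3623, 0.1893]
orientation: [-0.0, 1.0, -0.024, -0.001]
wrist_force: [-1.9, -0.7, -0.9]
opening: 0.289
```

>>> apply_moves([
  [[0.0015,0,0],[0,0,0],-1],
])

```text
time_s: 15.33
tcp_pos: [0.4818, -0.3624, 0.1893]
orientation: [-0.0, 1.0, -0.024, -0.001]
wrist_force: [-0.9, 0.6, -0.8]
opening: 0.294
```

>>> apply_moves([
  [[0.0015,0,0],[0,0,0],-1],
])

```text
time_s: 15.42
tcp_pos: [0.4834, -0.3625, 0.1893]
orientation: [-0.0, 1.0, -0.024, -0.001]
wrist_force: [-0.9, 0.4, -1.2]
opening: 0.294
```

>>> apply_moves([
  [[0.0015,0,0],[0,0,0],-1],
])

```text
time_s: 15.5
tcp_pos: [0.485, -0.3625, 0.1893]
orientation: [-0.001, 1.0, -0.024, -0.001]
wrist_force: [-1.0, 0.4, -0.9]
opening: 0.292
```

```bash
python3 - <<'E'
from h import *
I,s,p,d=shot("w19"); target([0.4335,-.3608,.187],np.radians(-92.5),s)
c=cv2.resize(p[0:210,150:360],None,fx=2.8,fy=2.8,interpolation=cv2.INTER_CUBIC)[:,:,::-1]; cv2.imwrite("pics/c19.png",c)
E
```

```text
w19 15.5 [ 0.485  -0.3625  0.1893] [-5.000e-04  9.997e-01 -2.380e-02 -9.000e-04]
now [ 0.485  -0.3625  0.1893] yawdeg -92.72 tilt 0.12 F [-1.   0.4 -0.9]
shift [-0.0515  0.0007  0.0024] turn [-0.001   0.0018 -0.0039]
```

View pics/c19.png

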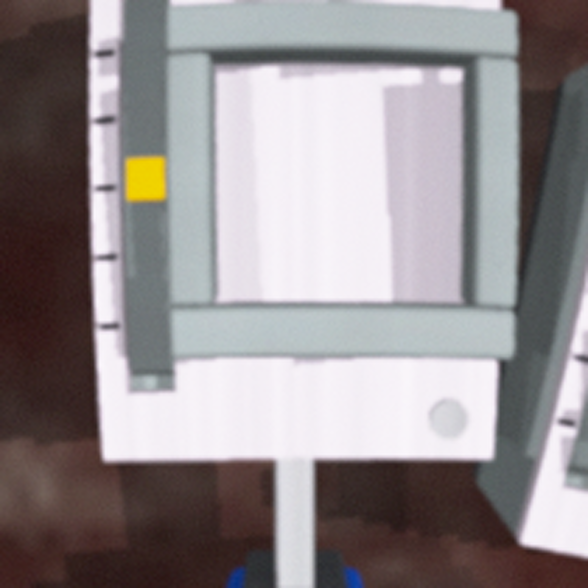

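>>> apply_moves([
  [[0.003,0,0],[0,0,0],-1],
  [[0.003,0,0],[0,0,0],-1],
  [[0.002,0,0],[0,0,0],-1],
  [[0.0015,0,0],[0,0,0],-1],
])

```text
time_s: 15.88
tcp_pos: [0.4955, -0.363, 0.1893]
orientation: [-0.001, 1.0, -0.024, -0.001]
wrist_force: [-1.0, -0.3, -0.4]
opening: 0.287
```

>>> apply_moves([
  [[0.001,0,0],[0,0,0],-1],
  [[0.001,0,0],[0,0,0],-1],
])

```text
time_s: 16.05
tcp_pos: [0.4979, -0.3631, 0.1892]
orientation: [-0.001, 1.0, -0.024, -0.001]
wrist_force: [-1.3, -0.1, -1.2]
opening: 0.29
```

>>> apply_moves([
  [[0.001,0,0],[0,0,0],-1],
])

```text
time_s: 16.13
tcp_pos: [0.4991, -0.3631, 0.1892]
orientation: [-0.001, 1.0, -0.024, -0.001]
wrist_force: [-4.5, -0.2, 0.7]
opening: 0.294
```

>>> apply_moves([
  [[0.001,0,0],[0,0,0],-1],
])

```text
time_s: 16.22
tcp_pos: [0.4996, -0.363, 0.1891]
orientation: [-0.001, 1.0, -0.024, -0.002]
wrist_force: [-12.1, -1.5, 2.7]
opening: 0.292
```

>>> apply_moves([
  [[-0.005,0,0],[0,0,0],-1],
  [[-0.01,0,0],[0,0,0],-1],
  [[-0.01,0,0],[0,0,0],-1],
  [[-0.01,0,0],[0,0,0],-1],
  [[-0.01,0,0],[0,0,0],-1],
  [[-0.01,0,0],[0,0,0],-1],
  [[0,0,-0.03],[0,0,0],-1],
  [[0,0,-0.03],[0,0,0],-1],
  [[0,0,0],[0,0,0],-1],
  [[0,0,0],[0,0,0],-1],
])

```text
time_s: 17.05
tcp_pos: [0.4344, -0.3594, 0.25]
orientation: [-0.002, 1.0, -0.025, -0.003]
wrist_force: [-0.3, -0.5, -1.8]
opening: 0.29
```

```bash
python3 - <<'E'
from h import *
pre((.613,-.2285),-10.7,.018,.25)
I,s,p,d=shot("w20"); keeps(I,p); line(I,p,s)
E
```

```text
now [ 0.4344 -0.3594  0.25  ] yawdeg -92.82 tilt 0.45 F [-0.3 -0.5 -1.8]
shift [ 0.0332 -0.1587  0.0005] turn [-0.004   0.0067  0.1375]
w20 17.05 [ 0.4344 -0.3594  0.25  ] [-0.0023  0.9997 -0.0246 -0.0032]
[   0    0   82   38 1958] [ 588.9 -214.1] [87.6 28.2] 71.1
[ 209    0  101   56 4958] [ 553.6 -366.7] [55.8 33.2] 87.3
[ 316    0  108  101 6759] [ 549.1 -433.5] [59.7 67.7] 76.6
blade in tool: xmax 0.0842 dir deg 0.33 at [61.5  0. ]
```

View pics/w20.png

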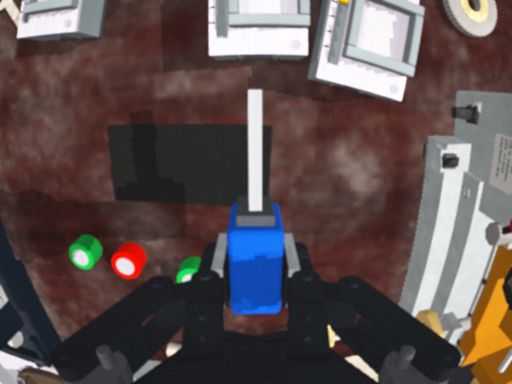

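Shows the mat at (190,162), keep A top-left, B above the tip, C right. Now move to keep A.

>>> apply_moves([
  [[0.005,-0.03,0],[-0.004,0.007,0.03],-1],
  [[0.008,-0.032,0],[0,0,0.03],-1],
  [[0.01,-0.032,0],[0,0,0.03],-1],
  [[0.01,-0.032,0],[0,0,0.03],-1],
  [[0.008,-0.025,0],[0,0,0.015],-1],
  [[0,0,0],[0,0,0],-1],
  [[0,0,0],[0,0,0],-1],
])

```text
time_s: 17.68
tcp_pos: [0.4903, -0.2096, 0.2446]
orientation: [-0.0, 0.995, -0.097, -0.001]
wrist_force: [0.6, 0.0, -2.1]
opening: 0.289
```

```bash
python3 - <<'E'
from h import *
pre((.613,-.2285),-10.7,.018,.25)
I,s,p,d=shot("w21"); keepsT(I,p,s); line(I,p,s)
E
```

```text
now [ 0.4903 -0.2096  0.2446] yawdeg -101.17 tilt 0.12 F [ 0.6  0.  -2.1]
shift [-0.016  -0.0041 -0.0053] turn [-0.0003  0.002  -0.0082]
w21 17.6833 [ 0.4903 -0.2096  0.2446] [-2.000e-04  9.953e-01 -9.730e-02 -1.000e-03]
front mid [86.6 -9.4] yaw rel deg (+right) -0.06 width 55.5
front mid [ 66.7 144.2] yaw rel deg (+right) -4.5 width 88.5
front mid [13.6 -0.1] yaw rel deg (+right) -0.22 width 7.2
blade in tool: xmax 0.0842 dir deg 0.1 at [61.4 -0. ]
```

View pics/w21.png

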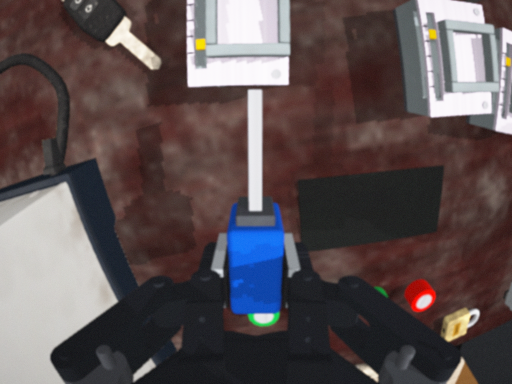

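>>> apply_moves([
  [[-0.008,-0.005,0],[0,0.002,0],-1],
  [[-0.006,-0.004,0.005],[0,0,0],-1],
  [[0,0,0.02],[0,0,0],-1],
  [[0,0,0.02],[0,0,0],-1],
  [[0,0,0.01],[0,0,0],-1],
  [[0,0,0],[0,0,0],-1],
  [[0,0,0],[0,0,0],-1],
])

```text
time_s: 18.32
tcp_pos: [0.4716, -0.2, 0.1857]
orientation: [-0.0, 0.995, -0.1, -0.001]
wrist_force: [-0.2, -0.3, -0.8]
opening: 0.295
```

```bash
python3 - <<'E'
from h import *
pre((.613,-.2285),-11.2,.018,.188)
I,s,p,d=shot("w22"); keepsT(I,p,s); line(I,p,s)
c=cv2.resize(p[0:210,150:360],None,fx=2.8,fy=2.8,interpolation=cv2.INTER_CUBIC)[:,:,::-1]; cv2.imwrite("pics/c22.png",c)
E
```

```text
now [ 0.4716 -0.2     0.1857] yawdeg -101.51 tilt 0.12 F [-0.2 -0.3 -0.8]
shift [ 0.0042  0.0004 -0.0023] turn [-0.0007  0.002  -0.0054]
w22 18.3167 [ 0.4716 -0.2     0.1857] [-5.000e-04  9.950e-01 -1.003e-01 -9.000e-04]
front mid [111.8 -44.2] yaw rel deg (+right) -47.59 width 7.6
front mid [103.9  -4.8] yaw rel deg (+right) 1.17 width 53.6
front mid [ 93.7 113.4] yaw rel deg (+right) -8.99 width 9.6
front mid [38.9 -0.1] yaw rel deg (+right) 0.37 width 5.0
blade in tool: xmax 0.0842 dir deg -0.15 at [61.4 -0. ]
```

View pics/c22.png

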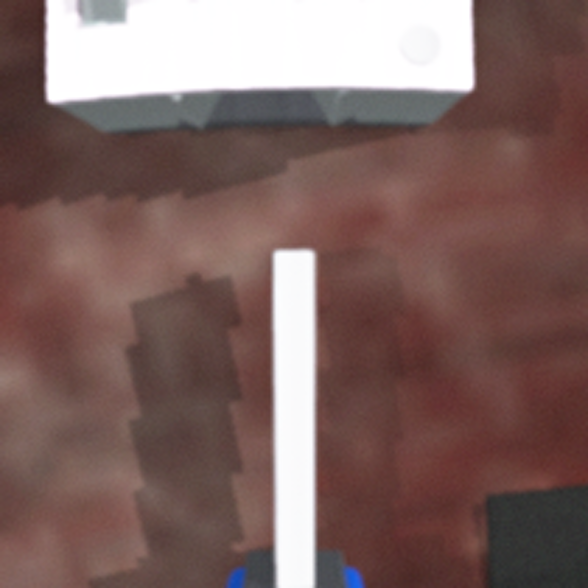

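>>> apply_moves([
  [[0,-0.003,-0.002],[0,0.002,-0.007],-1],
  [[0,-0.001,0],[0,0,0],-1],
  [[0,0,0],[0,0,0],-1],
  [[0,0,0],[0,0,0],-1],
])

```text
time_s: 18.7
tcp_pos: [0.4724, -0.1965, 0.1902]
orientation: [0.0, 0.995, -0.097, 0.001]
wrist_force: [0.1, -0.8, -1.4]
opening: 0.295
```

```bash
python3 - <<'E'
from h import *
pre((.613,-.2285),-11.2,.018,.188)
I,s,p,d=shot("w23"); keepsT(I,p,s); line(I,p,s)
c=cv2.resize(p[0:210,150:360],None,fx=2.8,fy=2.8,interpolation=cv2.INTER_CUBIC)[:,:,::-1]; cv2.imwrite("pics/c23.png",c)
E
```

```text
now [ 0.4724 -0.1965  0.1902] yawdeg -101.13 tilt 0.17 F [ 0.1 -0.8 -1.4]
shift [0.0041 0.0041 0.0022] turn [-0.     -0.0029  0.0012]
w23 18.7 [ 0.4724 -0.1965  0.1902] [ 1.000e-04  9.953e-01 -9.700e-02  1.500e-03]
front mid [111.7 -41.6] yaw rel deg (+right) -46.84 width 7.7
front mid [103.3  -0.7] yaw rel deg (+right) 0.25 width 53.8
front mid [ 92.6 118.3] yaw rel deg (+right) -8.14 width 11.0
front mid [37.  -0.2] yaw rel deg (+right) 0.37 width 5.2
blade in tool: xmax 0.0846 dir deg -0.09 at [61.6  0. ]
```

View pics/c23.png

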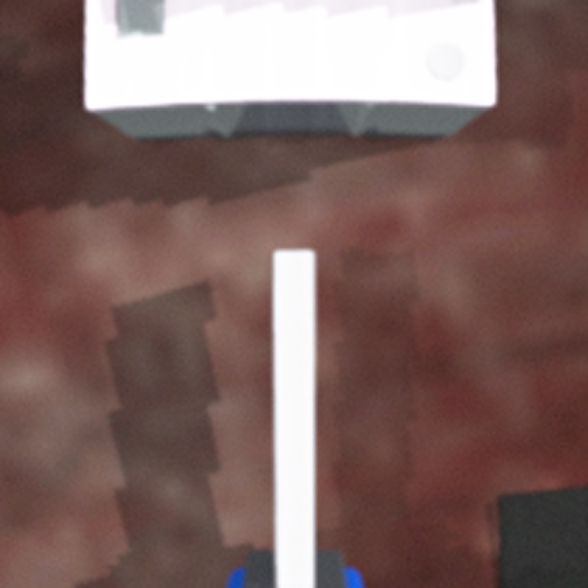

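>>> apply_moves([
  [[0.004,0,0.001],[0,-0.002,0],-1],
  [[0.004,0,0],[0,0,0],-1],
  [[0.004,0,0],[0,0,0],-1],
  [[0.004,0,0],[0,0,0],-1],
  [[0.004,0,0],[0,0,0],-1],
  [[0.004,0,0],[0,0,0],-1],
  [[0,0,0],[0,0,0],-1],
])

```text
time_s: 19.33
tcp_pos: [0.4995, -0.2018, 0.1898]
orientation: [0.0, 0.995, -0.097, 0.001]
wrist_force: [-0.4, 0.0, -1.3]
opening: 0.291
```

```bash
python3 - <<'E'
from h import *
I,s,p,d=shot("w24"); keepsT(I,p,s); target([0.4335,-.3608,.187],np.radians(-101.1),s)
c=cv2.resize(p[0:210,150:360],None,fx=2.8,fy=2.8,interpolation=cv2.INTER_CUBIC)[:,:,::-1]; cv2.imwrite("pics/c24.png",c)
E
```

```text
w24 19.3333 [ 0.4995 -0.2018  0.1898] [ 4.000e-04  9.953e-01 -9.680e-02  1.400e-03]
front mid [37.2  0.2] yaw rel deg (+right) -0.14 width 54.9
front mid [ 67.1 117. ] yaw rel deg (+right) -2.58 width 20.8
now [ 0.4995 -0.2018  0.1898] yawdeg -101.11 tilt 0.17 F [-0.4  0.  -1.3]
shift [-0.0342  0.1687  0.0028] turn [ 0.0006 -0.0029 -0.0002]
```

View pics/c24.png

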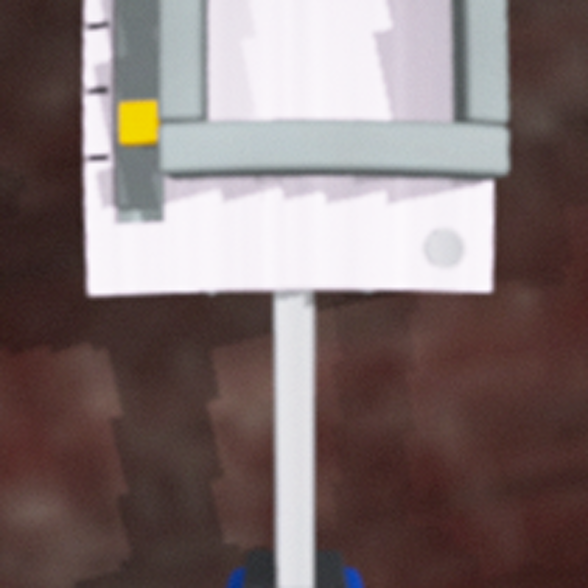

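Aligned (front edge at row ~294, ~4–7 mm in). Advance gently.

>>> apply_moves([
  [[0.003,0,0.001],[0,0,0],-1],
  [[0.003,0,0],[0,0,0],-1],
  [[0.003,0,0],[0,0,0],-1],
  [[0.002,0,0],[0,0,0],-1],
])

```text
time_s: 19.72
tcp_pos: [0.51, -0.2037, 0.1883]
orientation: [0.0, 0.995, -0.097, 0.0]
wrist_force: [-1.4, 0.2, -0.5]
opening: 0.298
```

>>> apply_moves([
  [[0.0015,0,0],[0,0,0],-1],
  [[0.0015,0,0],[0,0,0],-1],
])

```text
time_s: 19.88
tcp_pos: [0.5132, -0.2043, 0.1883]
orientation: [-0.0, 0.995, -0.097, 0.0]
wrist_force: [-1.8, 0.2, 0.7]
opening: 0.296
```

>>> apply_moves([
  [[0.001,0,0],[0,0,0],-1],
])

```text
time_s: 19.97
tcp_pos: [0.5143, -0.2045, 0.1883]
orientation: [-0.0, 0.995, -0.097, 0.0]
wrist_force: [-1.1, 0.7, -1.1]
opening: 0.293
```

>>> apply_moves([
  [[0.001,0,0],[0,0,0],-1],
])

```text
time_s: 20.05
tcp_pos: [0.5153, -0.2047, 0.1883]
orientation: [-0.0, 0.995, -0.097, 0.0]
wrist_force: [-1.0, -0.2, -0.8]
opening: 0.291
```

>>> apply_moves([
  [[0.001,0,0],[0,0,0],-1],
])

```text
time_s: 20.13
tcp_pos: [0.5163, -0.2049, 0.1883]
orientation: [-0.0, 0.995, -0.097, -0.0]
wrist_force: [-0.9, -0.3, -0.9]
opening: 0.293
```

>>> apply_moves([
  [[0.001,0,0],[0,0,0],-1],
])

```text
time_s: 20.22
tcp_pos: [0.5173, -0.2051, 0.1883]
orientation: [-0.0, 0.995, -0.097, -0.0]
wrist_force: [-0.8, 0.3, -1.6]
opening: 0.29
```

>>> apply_moves([
  [[0.001,0,0],[0,0,0],-1],
])

```text
time_s: 20.3
tcp_pos: [0.5184, -0.2053, 0.1883]
orientation: [-0.0, 0.995, -0.097, -0.0]
wrist_force: [-5.6, 0.0, 0.2]
opening: 0.293
```

>>> apply_moves([
  [[0.001,0,0],[0,0,0],-1],
])

```text
time_s: 20.38
tcp_pos: [0.5187, -0.2053, 0.1881]
orientation: [-0.0, 0.995, -0.097, -0.001]
wrist_force: [-10.1, 0.9, 3.6]
opening: 0.29
```

>>> apply_moves([
  [[0.001,0,0],[0,0,0],-1],
])

```text
time_s: 20.47
tcp_pos: [0.519, -0.2053, 0.1879]
orientation: [-0.001, 0.995, -0.097, -0.002]
wrist_force: [-5.9, 0.5, 2.2]
opening: 0.293
```

>>> apply_moves([
  [[0.001,0,0],[0,0,0],-1],
])

```text
time_s: 20.55
tcp_pos: [0.5193, -0.2053, 0.1877]
orientation: [-0.001, 0.995, -0.097, -0.003]
wrist_force: [-5.9, 0.5, 2.0]
opening: 0.293
```

```bash
python3 - <<'E'
from h import *
I,s,p,d=shot("w25"); target([0.4335,-.3608,.187],np.radians(-101.1),s)
c=cv2.resize(p[0:210,150:360],None,fx=2.8,fy=2.8,interpolation=cv2.INTER_CUBIC)[:,:,::-1]; cv2.imwrite("pics/c25.png",c)
E
```

```text
w25 20.55 [ 0.5193 -0.2053  0.1877] [-9.000e-04  9.953e-01 -9.690e-02 -3.000e-03]
now [ 0.5193 -0.2053  0.1877] yawdeg -101.12 tilt 0.36 F [-5.9  0.5  2. ]
shift [-0.0542  0.1692  0.0009] turn [-0.0013  0.0062 -0.0004]
```

View pics/c25.png

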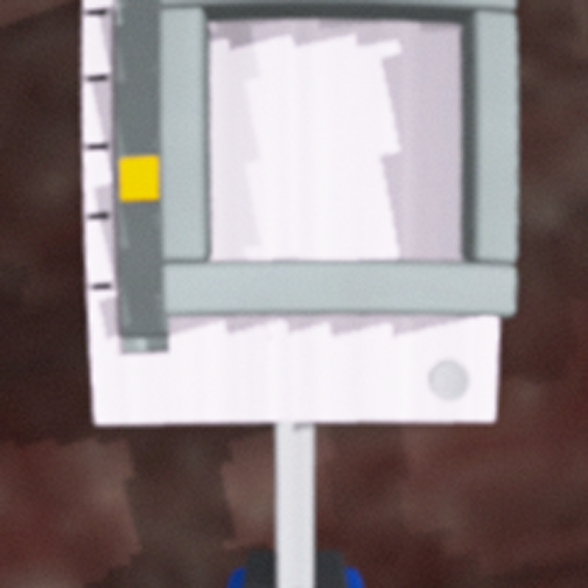

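>>> apply_moves([
  [[-0.005,0,0],[0,0,0],-1],
  [[-0.01,0,0],[0,0,0],-1],
  [[-0.01,0,0],[0,0,0],-1],
  [[-0.01,0,0],[0,0,0],-1],
  [[-0.01,0,0],[0,0,0],-1],
  [[0,0.01,-0.03],[0,0,0],-1],
  [[0,0.03,-0.03],[0,0,-0.08],-1],
  [[-0.01,0.03,-0.01],[0,0,-0.11],-1],
  [[-0.01,0.03,0],[0,0,-0.11],-1],
  [[0,0,0],[0,0,-0.11],-1],
])

```text
time_s: 21.43
tcp_pos: [0.434, -0.2939, 0.2601]
orientation: [-0.002, 0.993, 0.116, -0.004]
wrist_force: [-0.3, 0.0, -0.6]
opening: 0.293
```

>>> apply_moves([
  [[0,0,0],[0,0,-0.11],-1],
  [[0,0,0],[0,0,-0.11],-1],
  [[0,0,0],[0,0,-0.11],-1],
  [[0,0,0],[0,0,-0.11],-1],
  [[0,0,0],[0,0,-0.11],-1],
  [[0,0,0],[0,0,-0.11],-1],
  [[0,0,0],[0,0,-0.11],-1],
  [[0,0,0],[0,0,-0.11],-1],
  [[0,0,0],[0,0,0],-1],
  [[0,0,0],[0,0,0],-1],
])

```text
time_s: 22.27
tcp_pos: [0.4231, -0.2929, 0.2608]
orientation: [-0.004, 0.838, 0.545, -0.003]
wrist_force: [0.0, -0.3, -1.9]
opening: 0.293
```

```bash
cat >> h.py <<'E'
def mat(I,p):
    h=hsv(p); m=(h[...,2]<60)
    v,u=np.nonzero(m); W=onplane(I,u,v,0.002,True); k=(abs(W[:,0]-.465)<.06)&(abs(W[:,1]+.305)<.1)
    mm=np.zeros(m.shape,'uint8'); mm[v[k],u[k]]=1; mm=cv2.morphologyEx(mm,cv2.MORPH_OPEN,np.ones((5,5))); b=max(blobs(mm,50),key=lambda b:b[1][4])
    v,u=np.nonzero(b[2]); W=onplane(I,u,v,0.002,True)[:,:2]; print("mat",cv2.minAreaRect((W*1000).astype('float32')))
E
python3 - <<'E'
from h import *
for t in("w7","w8","w20","w21"):
    I,s,p,d=pickle.load(open(t+".pkl","rb")); print(t); mat(I,p)
I,s,p,d=shot("w26"); mat(I,p); target([.463,-.3087,.25],np.radians(-5.8),s)
E
```

```text
w7
mat ((461.64068603515625, -259.7806396484375), (113.8431625366211, 106.51490783691406), 69.47406768798828)
w8
mat ((462.3320007324219, -305.9085388183594), (129.32627868652344, 66.8729248046875), 84.99769592285156)
w20
mat ((459.03131103515625, -296.8987731933594), (112.9158935546875, 75.21864318847656), 84.30216217041016)
w21
mat ((448.4372863769531, -295.2441711425781), (149.08775329589844, 97.63619232177734), 85.54853820800781)
w26 22.2667 [ 0.4231 -0.2929  0.2608] [-0.0039  0.8382  0.5453 -0.0031]
mat ((460.7833251953125, -326.0305480957031), (177.30245971679688, 75.48323822021484), 75.6712646484375)
now [ 0.4231 -0.2929  0.2608] yawdeg -23.9 tilt 0.56 F [ 0.  -0.3 -1.9]
shift [0.0017 0.043  0.0104] turn [-0.0099 -0.0007 -0.316 ]
```

View pics/w26.png

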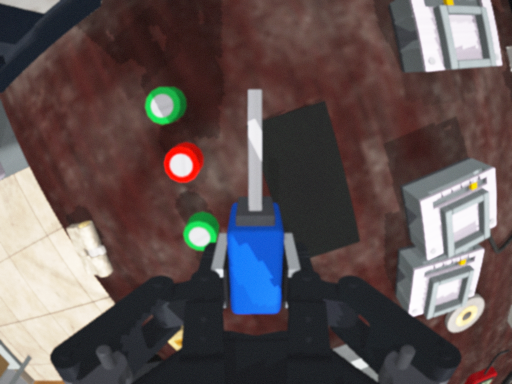

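>>> apply_moves([
  [[0,0.01,0],[-0.005,0,-0.1],-1],
  [[-0.002,0.01,0],[-0.003,0,-0.1],-1],
  [[-0.004,0.01,0],[0,0,-0.08],-1],
  [[-0.004,0.01,0],[0,0,-0.03],-1],
  [[0,0,0],[0,0,0],-1],
  [[0,0,0],[0,0,0],-1],
])

```text
time_s: 22.82
tcp_pos: [0.4583, -0.313, 0.2603]
orientation: [-0.001, 0.747, 0.665, -0.001]
wrist_force: [-0.2, 0.6, -1.3]
opening: 0.292
```

```bash
python3 - <<'E'
from h import *
target([.461,-.304,.1865],np.radians(-5.8))
E
```

```text
now [ 0.4583 -0.313   0.2603] yawdeg -6.63 tilt 0.18 F [-0.2  0.6 -1.3]
shift [0.0092 0.0019 0.0738] turn [-0.0029 -0.0012 -0.0145]
```

>>> apply_moves([
  [[0.007,0.002,0.02],[-0.003,-0.001,-0.014],-1],
  [[0.002,0,0.02],[0,0,0],-1],
  [[0,0,0.015],[0,0,0],-1],
  [[0,0,0.008],[0,0,0],-1],
  [[0,0,0],[0,0,0],-1],
  [[0,0,0],[0,0,0],-1],
])

```text
time_s: 23.32
tcp_pos: [0.4584, -0.3024, 0.1961]
orientation: [-0.0, 0.748, 0.664, 0.0]
wrist_force: [-0.3, -0.8, -1.5]
opening: 0.295
```

```bash
python3 - <<'E'
from h import *
target([.461,-.304,.1865],np.radians(-5.8))
E
```

```text
now [ 0.4584 -0.3024  0.1961] yawdeg -6.81 tilt 0.01 F [-0.3 -0.8 -1.5]
shift [-0.0013  0.0027  0.0096] turn [-0.0001 -0.0002 -0.0176]
```

>>> apply_moves([
  [[0,0.002,0.005],[0,0,0],-1],
  [[0,0,0.003],[0,0,0],-1],
  [[0,0,0.001],[0,0,0],-1],
  [[0,0,0],[0,0,0],-1],
])

```text
time_s: 23.65
tcp_pos: [0.4608, -0.3031, 0.1885]
orientation: [0.001, 0.749, 0.663, 0.0]
wrist_force: [0.3, -0.3, -1.3]
opening: 0.293
```

>>> apply_moves([
  [[0,0,0.001],[0,0,0],-1],
  [[0,0,0],[0,0,0],-1],
])

```text
time_s: 23.82
tcp_pos: [0.461, -0.3033, 0.188]
orientation: [0.002, 0.749, 0.663, 0.0]
wrist_force: [0.5, 0.4, -0.8]
opening: 0.292
```

>>> apply_moves([
  [[0,0,0.002],[0,0,0],-1],
  [[0,0,0.0005],[0,0,0],-1],
  [[0,0,0],[0,0,0],-1],
])

```text
time_s: 24.07
tcp_pos: [0.4612, -0.3035, 0.1861]
orientation: [0.002, 0.749, 0.663, 0.001]
wrist_force: [-1.0, -0.6, -1.6]
opening: 0.293
```

>>> apply_moves([
  [[0,0,0.0015],[0,0,0],-1],
  [[0,0,0],[0,0,0],-1],
])

```text
time_s: 24.23
tcp_pos: [0.4612, -0.3036, 0.1865]
orientation: [0.003, 0.749, 0.663, 0.001]
wrist_force: [-0.3, 0.2, -0.9]
opening: 0.291
```

>>> apply_moves([
  [[0,0,0.002],[-0.004,-0.004,0],-1],
  [[0,0,0.001],[0,0,0],-1],
])

```text
time_s: 24.4
tcp_pos: [0.4609, -0.3033, 0.1859]
orientation: [0.006, 0.749, 0.663, 0.0]
wrist_force: [-5.0, 3.2, 22.2]
opening: 0.291
```

```bash
python3 - <<'E'
from h import *
target([.461,-.304,.1865],np.radians(-5.8))
E
```

```text
now [ 0.4609 -0.3033  0.1859] yawdeg -6.98 tilt 0.66 F [-5.   3.2 22.2]
shift [-0.0006  0.0002 -0.0006] turn [ 0.0091  0.007  -0.0206]
```

>>> apply_moves([
  [[0,0,-0.001],[0.009,0.007,0],-1],
  [[0,0,0],[0,0,0],-1],
  [[0,0,0],[0,0,0],0.3],
  [[0,0,0],[0,0,0],0.3],
  [[0,0,0],[0,0,0],0.3],
  [[0,0,0],[0,0,0],0.3],
])

```text
time_s: 24.9
tcp_pos: [0.4612, -0.3035, 0.1871]
orientation: [0.001, 0.749, 0.663, 0.0]
wrist_force: [0.6, -0.0, -0.7]
opening: 0.65
```

>>> apply_moves([
  [[0,0,-0.02],[0,0,0],0.3],
  [[0,0,-0.03],[0,0,0],0.3],
  [[0,0,-0.04],[0,0,0],0.3],
  [[0,0,-0.04],[0,0,0],0.3],
  [[0,0,-0.03],[0,0,0],0.3],
  [[0,0,0],[0,0,0],0.3],
  [[0,0,0],[0,0,0],0.3],
])

```text
time_s: 25.48
tcp_pos: [0.4603, -0.3029, 0.3516]
orientation: [-0.002, 0.749, 0.663, -0.0]
wrist_force: [-0.4, 0.2, -0.1]
opening: 0.648
```

```bash
python3 - <<'E'
from h import *
I,s,p,d=shot("w27"); mat(I,p); target([.39,-.2,.3],np.radians(-5.8),s)
M=masks(p)
for k,m in M.items():
    z={'red':.02,'green':.02,'blue':.040,'yellow':.05}[k]
    if k in('red','green'): m=cv2.morphologyEx(m.astype('uint8'),cv2.MORPH_CLOSE,np.ones((9,9)))
    for c,st,l in blobs(m,20):
        P=onplane(I,c[0],c[1],z,True)
        if not(0.3<P[0]<.72 and -.55<P[1]<-.12): continue
        print(k,c.round(1),st[4],P.round(4))
E
```

```text
w27 25.4833 [ 0.4603 -0.3029  0.3516] [-1.500e-03  7.489e-01  6.627e-01 -4.000e-04]
mat ((463.1903381347656, -304.9188537597656), (129.8086395263672, 63.475830078125), 84.68878936767578)
now [ 0.4603 -0.3029  0.3516] yawdeg -6.99 tilt 0.18 F [-0.4  0.2 -0.1]
shift [ 0.0935 -0.0821  0.052 ] turn [-0.0028 -0.0014 -0.0208]
red [176.7 123.2] 462 [ 0.3852 -0.2421  0.02  ]
red [176.9 217.2] 449 [ 0.3643 -0.3464  0.02  ]
green [177.   79.9] 449 [ 0.3928 -0.1977  0.02  ]
green [173.7 176.5] 433 [ 0.3711 -0.2985  0.02  ]
blue [257.4 175.3] 1381 [ 0.4619 -0.3026  0.04  ]
yellow [469.1  38.5] 80 [ 0.7058 -0.1727  0.05  ]
yellow [398.2  62.5] 34 [ 0.6101 -0.2027  0.05  ]
yellow [382.8 200.3] 26 [ 0.589  -0.3418  0.05  ]
yellow [364.6 259.4] 21 [ 0.5707 -0.4119  0.05  ]
yellow [132.8 265.9] 79 [ 0.3055 -0.39    0.05  ]
```

View pics/w27.png

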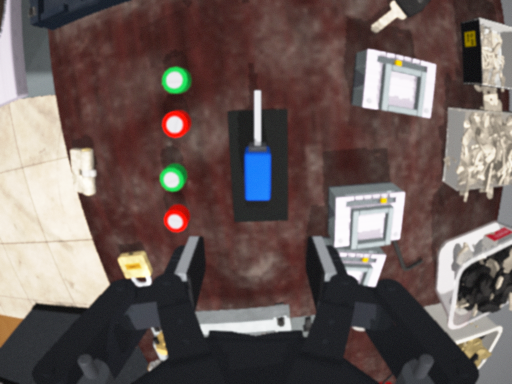

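```bash
cat >> h.py <<'E'
def look(tag,obj=None,zs=dict(red=.02,green=.02)):
    I,s,p,d=shot(tag); R=Rq(s['orientation']); M=masks(p)
    for k in('red','green'):
        m=cv2.morphologyEx(M[k].astype('uint8'),cv2.MORPH_CLOSE,np.ones((15,15)))
        for c,st,l in blobs(m,100):
            P=onplane(I,c[0],c[1],zs[k],True)
            if not(0.3<P[0]<.72 and -.55<P[1]<-.12): continue
            v,u=np.nonzero(l); 
            hh=hsv(p); 
            Q=R.inv().apply(P-s['tcp_pos']); print(k,c.round(1),st[4],"world",P.round(4),"tool",Q.round(4),"corr tool xy",(Q[:2]-[.0038,.0003]).round(4))
    return I,s,p,d
E
python3 - <<'E'
from h import *
target([.364,-.350,.30],np.radians(-7))
E
```

```text
now [ 0.4605 -0.3031  0.3516] yawdeg -6.99 tilt 0.15 F [ 0.3 -0.7  0.8]
shift [-0.0584 -0.0899  0.0517] turn [-0.0024 -0.0012  0.0001]
```

>>> apply_moves([
  [[-0.018,-0.03,0.015],[-0.002,-0.001,0],0.3],
  [[-0.018,-0.03,0.015],[0,0,0],0.3],
  [[-0.018,-0.025,0.015],[0,0,0],0.3],
  [[0,0,0],[0,0,0],0.3],
  [[0,0,0],[0,0,0],0.3],
])

```text
time_s: 25.95
tcp_pos: [0.3664, -0.3461, 0.3005]
orientation: [-0.002, 0.748, 0.664, 0.0]
wrist_force: [0.9, 0.1, -0.4]
opening: 0.648
```

```bash
python3 - <<'E'
from h import *
look("w28");target([.364,-.350,.30],np.radians(-7))
E
```

```text
w28 25.95 [ 0.3664 -0.3461  0.3005] [-1.900e-03  7.479e-01  6.638e-01  4.000e-04]
red [259.8  66.2] 673 world [ 0.3823 -0.2434  0.02  ] tool [0.103  0.0042 0.2808] corr tool xy [0.0992 0.0039]
red [250.  189.4] 929 world [ 0.3611 -0.3485  0.02  ] tool [-0.0039 -0.0043  0.2805] corr tool xy [-0.0077 -0.0046]
green [261.9  14.9] 721 world [ 0.3892 -0.1994  0.02  ] tool [0.1475 0.0059 0.2809] corr tool xy [0.1437 0.0056]
green [250.5 135.3] 645 world [ 0.3676 -0.3005  0.02  ] tool [ 0.0446 -0.0036  0.2806] corr tool xy [ 0.0408 -0.0039]
now [ 0.3665 -0.3458  0.3004] yawdeg -6.78 tilt 0.26 F [-2.   1.1 -0.3]
shift [-0.0044 -0.002   0.0004] turn [-0.0031 -0.0034  0.0038]
```

View pics/w28.png

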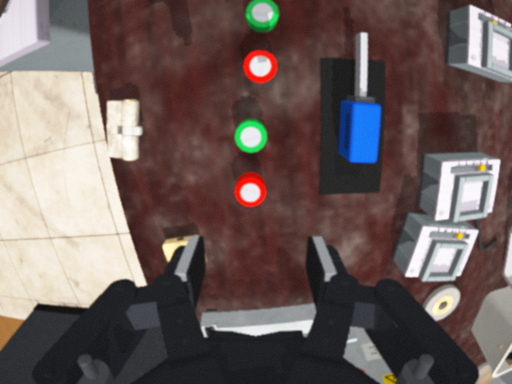

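```bash
cat >> h.py <<'E'
def discs(I,s,p,z=.02):
    R=Rq(s['orientation']); M=masks(p); h=hsv(p); out=[]
    for k in('red','green'):
        m=cv2.morphologyEx(M[k].astype('uint8'),cv2.MORPH_CLOSE,np.ones((25,25)))
        for c,st,l in blobs(m,100):
            w=l&(h[...,1]<60)&(h[...,2]>140)
            if w.sum()<30: continue
            b=max(blobs(w,10),key=lambda b:b[1][4]); c=b[0]
            P=onplane(I,c[0],c[1],z,True)
            if not(0.3<P[0]<.72 and -.55<P[1]<-.12): continue
            Q=R.inv().apply(P-s['tcp_pos']); print(k,c.round(1),b[1][4],"world",P.round(4),"tool",Q.round(4),"corr",(Q[:2]-[.0038,.0003]).round(4))
E
python3 - <<'E'
from h import *
for t in("w5","w7","w27","w28"):
    I,s,p,d=pickle.load(open(t+".pkl","rb")); print(t); discs(I,s,p)
E
```

```text
w5
red [123.2  93.8] 264 world [ 0.3822 -0.2428  0.02  ] tool [ 0.0853 -0.1115  0.2708] corr [ 0.0815 -0.1118]
red [124.9 212.6] 191 world [ 0.3606 -0.351   0.02  ] tool [-0.0243 -0.1235  0.2723] corr [-0.0281 -0.1238]
green [125.2  40. ] 272 world [ 0.3897 -0.1968  0.02  ] tool [ 0.1317 -0.1081  0.2701] corr [ 0.1279 -0.1084]
green [119.3 161.6] 242 world [ 0.3672 -0.3014  0.02  ] tool [ 0.0257 -0.1213  0.2716] corr [ 0.0219 -0.1216]
w7
w27
red [174.2 124.2] 184 world [ 0.3824 -0.2427  0.02  ] tool [ 0.0498 -0.0837  0.332 ] corr [ 0.046 -0.084]
red [174.8 221.1] 138 world [ 0.3607 -0.351   0.02  ] tool [-0.0603 -0.092   0.3318] corr [-0.0641 -0.0923]
green [173.9  79.6] 201 world [ 0.3895 -0.1968  0.02  ] tool [ 0.0962 -0.0822  0.332 ] corr [ 0.0924 -0.0825]
green [171.  179.5] 175 world [ 0.3673 -0.3014  0.02  ] tool [-0.0103 -0.0915  0.3319] corr [-0.0141 -0.0918]
w28
red [259.9  65.7] 310 world [ 0.3824 -0.243   0.02  ] tool [0.1035 0.0042 0.2808] corr [0.0997 0.0039]
red [249.9 192.1] 257 world [ 0.3607 -0.351   0.02  ] tool [-0.0064 -0.0044  0.2805] corr [-0.0102 -0.0047]
green [262.   12.1] 302 world [ 0.3897 -0.1969  0.02  ] tool [0.15   0.006  0.2809] corr [0.1462 0.0057]
green [250.4 136.6] 312 world [ 0.3673 -0.3016  0.02  ] tool [ 0.0435 -0.0037  0.2806] corr [ 0.0397 -0.004 ]
```

>>> apply_moves([
  [[-0.005,-0.004,0.01],[-0.003,-0.003,0],0.3],
  [[-0.001,0,0.02],[0,0,0],0.3],
  [[0,0,0.025],[0,0,0],0.3],
  [[0,0,0.02],[0,0,0],0.3],
  [[0,0,0],[0,0,0],0.3],
  [[0,0,0],[0,0,0],0.3],
])

```text
time_s: 26.5
tcp_pos: [0.3657, -0.3505, 0.2219]
orientation: [0.0, 0.747, 0.665, 0.0]
wrist_force: [0.2, -0.0, 0.1]
opening: 0.651
```

```bash
python3 - <<'E'
from h import *
target([.3607,-.351,.184],np.radians(-7))
E
```

```text
now [ 0.3657 -0.3505  0.2219] yawdeg -6.63 tilt 0.06 F [ 0.2 -0.   0.1]
shift [-0.0011 -0.0049  0.0379] turn [ 0.001  -0.      0.0065]
```

>>> apply_moves([
  [[-0.001,-0.004,0.01],[0,0,0],0.3],
  [[0,-0.001,0.012],[0,0,0],0.3],
  [[0,0,0.01],[0,0,0],0.3],
  [[0,0,0.003],[0,0,0],0.3],
  [[0,0,0],[0,0,0],0.3],
])

```text
time_s: 26.92
tcp_pos: [0.3639, -0.3511, 0.1893]
orientation: [0.002, 0.746, 0.666, 0.0]
wrist_force: [-0.4, 0.1, -0.2]
opening: 0.648
```

```bash
python3 - <<'E'
from h import *
target([.3607,-.351,.184],np.radians(-7))
E
```

```text
now [ 0.3639 -0.3511  0.1893] yawdeg -6.45 tilt 0.28 F [-0.4  0.1 -0.2]
shift [-0.0003 -0.0032  0.0053] turn [0.0042 0.0026 0.0096]
```

>>> apply_moves([
  [[0,-0.003,0.004],[0.004,0.003,0.005],0.3],
  [[0,-0.001,0.001],[0,0,0],0.3],
  [[0,0,0],[0,0,0],0.3],
  [[0,0,0],[0,0,0],-1],
  [[0,0,0],[0,0,0],-1],
  [[0,0,0],[0,0,0],-1],
  [[0,0,0],[0,0,0],-1],
  [[0,0,0],[0,0,0],-1],
  [[0,0,0],[0,0,0],-1],
], squeeze=30)

```text
time_s: 27.67
tcp_pos: [0.3606, -0.3512, 0.1866]
orientation: [0.001, 0.748, 0.664, 0.0]
wrist_force: [0.9, 1.2, 0.6]
opening: 0.305
```

```bash
python3 - <<'E'
from h import *
target([.3607,-.351,.184],np.radians(-7)); look("w29")
E
```

```text
now [ 0.3606 -0.3512  0.1866] yawdeg -6.75 tilt 0.16 F [0.9 1.2 0.6]
shift [0.0002 0.0001 0.0026] turn [0.0024 0.0015 0.0043]
w29 27.6667 [ 0.3606 -0.3512  0.1866] [1.400e-03 7.475e-01 6.642e-01 2.000e-04]
red [272.8  32.1] 2016 world [ 0.382  -0.2432  0.02  ] tool [0.1101 0.0081 0.1665] corr tool xy [0.1063 0.0078]
red [255.1 242.1] 1797 world [ 0.3619 -0.3447  0.02  ] tool [0.0069 0.0002 0.1666] corr tool xy [ 0.0031 -0.0001]
green [255.5 156. ] 1803 world [ 0.3675 -0.2993  0.02  ] tool [0.0526 0.0004 0.1665] corr tool xy [0.0488 0.0001]
```

View pics/w29.png

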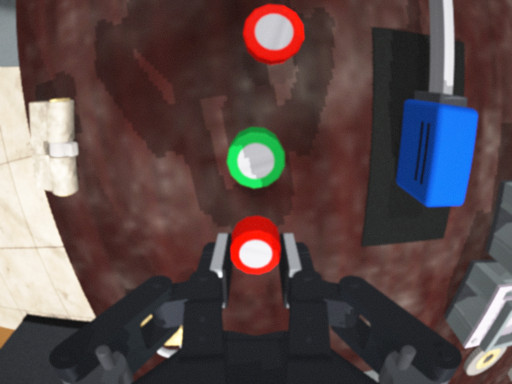

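>>> apply_moves([
  [[0,0,-0.02],[0,0,0],-1],
  [[0,0,-0.03],[0,0,0],-1],
  [[0,0,-0.03],[0,0,0],-1],
  [[0,0,-0.02],[0,0,0],-1],
  [[0,0,0],[0,0,0],-1],
])

```text
time_s: 28.13
tcp_pos: [0.3598, -0.3504, 0.2888]
orientation: [-0.001, 0.748, 0.664, 0.0]
wrist_force: [0.0, -0.5, 1.0]
opening: 0.302
```

```bash
cat >> h.py <<'E'
def depthpt(I,d,u,v):
    f,cx,cy,T=I; o,D=ray(I,u,v,True); Dc=D@T[:3,:3]; return o+D*d[int(v),int(u)]/Dc[2]
E
python3 - <<'E'
from h import *
I,s,p,d=pickle.load(open("w13.pkl","rb"))
for nm,(x,y) in dict(roofR=(450,510),roof2=(300,505),frameF=(340,430),frameL=(190,270),frameR=(500,270),frameB=(340,115),floor=(340,270),floor2=(430,200)).items():
    u,v=150+x/2.8,y/2.8; print(nm,depthpt(I,d,u,v).round(4))
look("w30"); 
E
```

```text
roofR [ 0.5173 -0.451   0.0404]
roof2 [ 0.5232 -0.4297  0.0407]
frameF [ 0.5347 -0.4377  0.0493]
frameL [ 0.5595 -0.4239  0.05  ]
frameR [ 0.551  -0.4621  0.0507]
frameB [ 0.5744 -0.4467  0.0496]
floor [ 0.5547 -0.4426  0.0402]
floor2 [ 0.5617 -0.457   0.0396]
w30 28.1333 [ 0.3598 -0.3504  0.2888] [-1.300e-03  7.475e-01  6.642e-01  2.000e-04]
red [268.1  58.7] 720 world [ 0.3825 -0.2436  0.02  ] tool [0.1082 0.0104 0.269 ] corr tool xy [0.1044 0.0101]
red [255.1 242. ] 1797 world [ 0.3535 -0.4002  0.02  ] tool [-5.060e-02  1.000e-04  2.687e-01] corr tool xy [-0.0544 -0.0002]
green [269.6  12.2] 505 world [ 0.3883 -0.2054  0.02  ] tool [0.1468 0.0117 0.269 ] corr tool xy [0.143  0.0114]
green [257.3 131.2] 696 world [ 0.3672 -0.3007  0.02  ] tool [0.0498 0.002  0.2688] corr tool xy [0.046  0.0017]
```

View pics/w30.png

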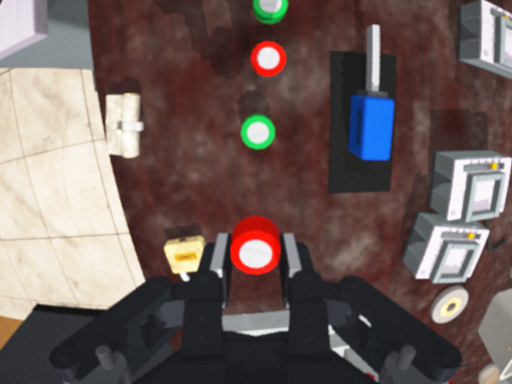

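```bash
cat >> h.py <<'E'
def frames(I,s,p,lo=95,hi=192,save=None,amin=250):
    h=hsv(p); m=((h[...,1]<60)&(h[...,2]>lo)&(h[...,2]<hi)).astype('uint8')
    # region: within keep area at z=.05
    v,u=np.mgrid[0:384,0:512]; W=onplane(I,u,v,.05,True); m&=((W[...,0]>.5)&(W[...,0]<.67)&(W[...,1]>-.5)&(W[...,1]<-.18)).astype('uint8')
    m=cv2.morphologyEx(m,cv2.MORPH_OPEN,np.ones((2,2)))
    if save: cv2.imwrite(save,m*255)
    cs,hi_=cv2.findContours(m,cv2.RETR_CCOMP,cv2.CHAIN_APPROX_NONE)
    for i,c in enumerate(cs):
        if hi_[0][i][3]<0 or cv2.contourArea(c)<amin: continue
        q=c.reshape(-1,2).astype(float); P=onplane(I,q[:,0],q[:,1],.05,True)[:,:2]*1000
        r=cv2.minAreaRect(P.astype('float32')); print("hole px",q.mean(0).round(1),"rect",np.round(r[0],1),np.round(r[1],1),round(r[2],1))
E
python3 - <<'E'
from h import *
for t in("w4","w5","w7","w13","w19","w21","w27","w28","w30"):
    I,s,p,d=pickle.load(open(t+".pkl","rb")); print(t); frames(I,s,p,save=f"pics/f_{t}.png")
E
```

```text
w4
hole px [319.3 272.9] rect [ 551.9 -443.4] [45.7 40.2] 77.2
w5
w7
hole px [384.1  56.5] rect [ 550.  -442.4] [44.9 39.2] 76.8
w13
hole px [330.9  90. ] rect [ 553.3 -463.5] [ 4.6 24.5] 76.3
hole px [271.4  98.1] rect [ 554.3 -442.3] [31.8 31.6] 76.7
hole px [201.8  63.4] rect [ 572.5 -421.2] [6.1 7. ] 76.1
hole px [218.2  99.2] rect [ 558.8 -423.9] [ 4.8 32.4] 76.7
hole px [295.7  75.5] rect [ 560.5 -452.9] [46.9 24.2] 31.9
hole px [ 98.4 107.3] rect [ 573.4 -373.8] [44.9 37.5] 87.6
hole px [82.  51.4] rect [ 593.5 -374.9] [33.6  2.9] 87.8
w19
hole px [422.5 172.6] rect [ 534.3 -438.4] [44.6  6. ] 76.9
hole px [453.4 117.4] rect [ 554.2 -442.9] [34.  34.1] 76.7
hole px [424.8 120.7] rect [ 555.4 -436.9] [31.3 32.9] 76.3
hole px [202.5  64.5] rect [ 579.2 -348.1] [6.2 7.1] 86.6
hole px [329.8  67.4] rect [ 576.7 -393.8] [ 4.5 31.7] 87.7
hole px [219.2  66.4] rect [ 578.8 -353.9] [ 4.7 32.3] 86.8
hole px [283.9  61.5] rect [ 578.2 -373.5] [34.1 33.9] 87.6
w21
hole px [488.1  58. ] rect [ 577.2 -386.5] [ 7.8 33.5] 87.0
w27
w28
w30
```

View pics/f_w28.png

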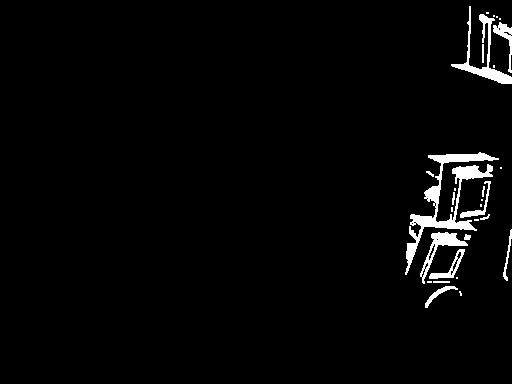

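```bash
python3 - <<'E'
from h import *
X=np.load("X.npy"); 
m=(X[...,2]>.1)&(X[...,1]<-.4)&(X[...,1]>-.9)&(X[...,0]>.2)&(X[...,0]<.7)
Q=X[m]
for x0 in np.arange(.2,.7,.05):
    q=Q[(Q[:,0]>x0)&(Q[:,0]<x0+.05)]
    print(round(x0,2),[(round(z,2),np.percentile(q[q[:,2]>z][:,1],99.5).round(3) if (q[:,2]>z).sum()>10 else None) for z in(.1,.2,.3)])
target([.5545,-.4427,.285],np.radians(-6.8))
E
```

```text
0.2 [(0.1, np.float64(-0.574)), (0.2, None), (0.3, None)]
0.25 [(0.1, np.float64(-0.541)), (0.2, np.float64(-0.541)), (0.3, np.float64(-0.541))]
0.3 [(0.1, np.float64(-0.517)), (0.2, np.float64(-0.517)), (0.3, np.float64(-0.517))]
0.35 [(0.1, np.float64(-0.514)), (0.2, np.float64(-0.514)), (0.3, np.float64(-0.517))]
0.4 [(0.1, np.float64(-0.514)), (0.2, np.float64(-0.514)), (0.3, np.float64(-0.516))]
0.45 [(0.1, np.float64(-0.513)), (0.2, np.float64(-0.515)), (0.3, np.float64(-0.516))]
0.5 [(0.1, np.float64(-0.516)), (0.2, np.float64(-0.516)), (0.3, np.float64(-0.516))]
0.55 [(0.1, None), (0.2, None), (0.3, None)]
0.6 [(0.1, None), (0.2, None), (0.3, None)]
0.65 [(0.1, np.float64(-0.449)), (0.2, np.float64(-0.449)), (0.3, np.float64(-0.449))]
now [ 0.3596 -0.3503  0.2875] yawdeg -6.76 tilt 0.18 F [ 0.6 -0.3  0.4]
shift [-0.0688  0.2044  0.0019] turn [-0.0022 -0.0024  0.0007]
```

>>> apply_moves([
  [[-0.009,0.03,0],[-0.002,-0.002,0],-1],
  [[-0.01,0.03,0],[0,0,0],-1],
  [[-0.01,0.03,0],[0,0,0],-1],
  [[-0.01,0.03,0],[0,0,0],-1],
  [[-0.01,0.03,0],[0,0,0],-1],
  [[-0.01,0.03,0],[0,0,0],-1],
  [[-0.006,0.015,0],[0,0,0],-1],
  [[0,0,0],[0,0,0],-1],
  [[0,0,0],[0,0,0],-1],
])

```text
time_s: 28.93
tcp_pos: [0.5509, -0.4383, 0.2749]
orientation: [-0.006, 0.748, 0.664, -0.0]
wrist_force: [-0.2, -1.1, -0.8]
opening: 0.306
```

```bash
python3 - <<'E'
from h import *
target([.5545,-.4427,.260],np.radians(-6.8)); I,s,p,d=look("w31"); frames(I,s,p)
E
```

```text
now [ 0.5509 -0.4383  0.2749] yawdeg -6.81 tilt 0.71 F [-0.2 -1.1 -0.8]
shift [-0.0041  0.0043  0.0148] turn [-0.0098 -0.0075 -0.0002]
w31 28.9333 [ 0.5509 -0.4383  0.2749] [-6.200e-03  7.479e-01  6.638e-01 -4.000e-04]
red [50.8 13.4] 865 world [ 0.3896 -0.2471  0.02  ] tool [ 0.1687 -0.1803  0.2579] corr tool xy [ 0.1649 -0.1806]
red [255.  243.1] 1687 world [ 0.5435 -0.4795  0.02  ] tool [-4.370e-02  1.000e-04  2.546e-01] corr tool xy [-0.0475 -0.0002]
green [44.1 76.3] 843 world [ 0.3751 -0.3036  0.02  ] tool [ 0.1109 -0.188   0.2576] corr tool xy [ 0.1071 -0.1883]
```

View pics/w31.png

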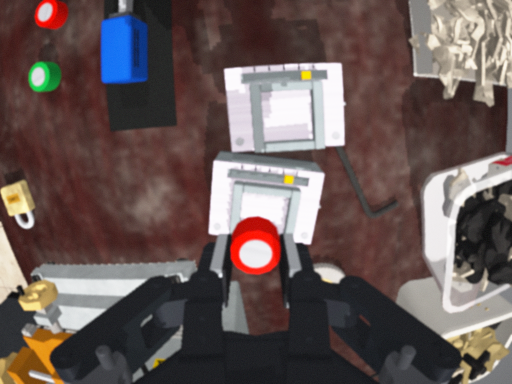

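>>> apply_moves([
  [[-0.004,0.004,0.005],[-0.01,-0.008,0],-1],
  [[-0.001,0.001,0.01],[-0.002,-0.002,0],-1],
  [[0,0,0.01],[0,0,0],-1],
  [[0,0,0.003],[0,0,0],-1],
  [[0,0,0],[0,0,0],-1],
  [[0,0,0],[0,0,0],-1],
])

```text
time_s: 29.48
tcp_pos: [0.5512, -0.4425, 0.2414]
orientation: [-0.0, 0.748, 0.663, -0.001]
wrist_force: [0.6, -0.4, -0.6]
opening: 0.301
```

```bash
python3 - <<'E'
from h import *
target([.5545,-.4427,.230],np.radians(-6.8)); I,s,p,d=shot("w32"); frames(I,s,p)
E
```

```text
now [ 0.5512 -0.4425  0.2414] yawdeg -6.9 tilt 0.09 F [ 0.6 -0.4 -0.6]
shift [0.0002 0.0033 0.0113] turn [-0.0015  0.0003 -0.0017]
w32 29.4833 [ 0.5512 -0.4425  0.2414] [-5.000e-04  7.484e-01  6.633e-01 -6.000e-04]
hole px [287.9 106.5] rect [ 578.1 -370.4] [38.8 33.2] 87.8
```

View pics/w32.png

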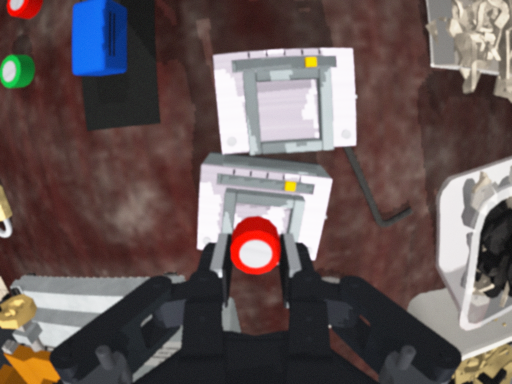

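>>> apply_moves([
  [[0,0.003,0],[0,0,0],-1],
  [[0,0.001,0.002],[0,0,0],-1],
  [[0,0,0.003],[0,0,0],-1],
  [[0,0,0],[0,0,0],-1],
])

```text
time_s: 29.87
tcp_pos: [0.5559, -0.4433, 0.2375]
orientation: [0.001, 0.748, 0.663, -0.0]
wrist_force: [-1.0, -0.1, -0.1]
opening: 0.304
```

```bash
python3 - <<'E'
from h import *
target([.5545,-.4427,.229],np.radians(-6.8))
E
```

```text
now [ 0.5559 -0.4433  0.2375] yawdeg -6.9 tilt 0.08 F [-1.  -0.1 -0.1]
shift [ 0.0005 -0.0014  0.0085] turn [ 0.0002  0.0014 -0.0018]
```

>>> apply_moves([
  [[0,-0.001,0.002],[0,0,0],-1],
  [[0,0,0.003],[0,0,0],-1],
  [[0,0,0.002],[0,0,0],-1],
  [[0,0,0.001],[0,0,0],-1],
  [[0,0,0],[0,0,0],-1],
])

```text
time_s: 30.28
tcp_pos: [0.5549, -0.4431, 0.2288]
orientation: [0.001, 0.748, 0.663, -0.0]
wrist_force: [-0.4, -0.6, -0.7]
opening: 0.303
```

```bash
python3 - <<'E'
from h import *
target([.5545,-.4427,.229],np.radians(-6.8))
E
```

```text
now [ 0.5549 -0.4431  0.2288] yawdeg -6.89 tilt 0.1 F [-0.4 -0.6 -0.7]
shift [ 0.0004 -0.0005 -0.0002] turn [ 0.0005  0.0016 -0.0016]
```

>>> apply_moves([
  [[0,0,0],[0,0,0],-0.1],
  [[0,0,0],[0,0,0],-0.1],
  [[0,0,0],[0,0,0],0.3],
  [[0,0,0],[0,0,0],0.3],
  [[0,0,-0.02],[0,0,0],0.3],
  [[0,0,-0.03],[0,0,0],0.3],
  [[0,0,-0.03],[0,0,0],0.3],
  [[0,0,0],[0,0,0],0.3],
  [[0,0,0],[0,0,0],0.3],
])

```text
time_s: 31.03
tcp_pos: [0.5545, -0.4427, 0.3108]
orientation: [-0.001, 0.748, 0.663, -0.001]
wrist_force: [0.3, 1.4, -0.8]
opening: 0.647
```

```bash
python3 - <<'E'
from h import *
I,s,p,d=look("w33"); discs(I,s,p,.06); print(); discs(I,s,p,.02); target([.3824,-.243,.29],np.radians(-6.8))
E
```

```text
w33 31.0333 [ 0.5545 -0.4427  0.3108] [-6.000e-04  7.483e-01  6.633e-01 -6.000e-04]
red [64.8 13.8] 773 world [ 0.3887 -0.2454  0.02  ] tool [ 0.1761 -0.1878  0.2911] corr tool xy [ 0.1723 -0.1881]
red [256.6 192.9] 704 world [ 0.5542 -0.4537  0.02  ] tool [-0.0109  0.0015  0.2908] corr tool xy [-0.0147  0.0012]
green [58.8 71.4] 688 world [ 0.3741 -0.3033  0.02  ] tool [ 0.1168 -0.1952  0.2911] corr tool xy [ 0.113  -0.1955]
red [59.8 13.3] 138 world [ 0.4104 -0.2605  0.06  ] tool [ 0.1637 -0.1645  0.2511] corr [ 0.1599 -0.1648]
red [256.3 197.9] 322 world [ 0.5551 -0.4434  0.06  ] tool [-0.0005  0.0011  0.2508] corr [-0.0043  0.0008]
green [53.6 71.4] 157 world [ 0.3976 -0.3103  0.06  ] tool [ 0.1126 -0.1711  0.2511] corr [ 0.1088 -0.1714]

red [59.8 13.3] 138 world [ 0.3823 -0.2425  0.02  ] tool [ 0.1782 -0.1945  0.2911] corr [ 0.1744 -0.1948]
red [256.3 197.9] 322 world [ 0.5533 -0.4586  0.02  ] tool [-0.0158  0.0013  0.2908] corr [-0.0196  0.001 ]
green [53.6 71.4] 157 world [ 0.3673 -0.3014  0.02  ] tool [ 0.1179 -0.2023  0.2911] corr [ 0.1141 -0.2026]
now [ 0.5548 -0.443   0.3112] yawdeg -6.9 tilt 0.06 F [ 0.3 -0.2  0.3]
shift [ 0.1779 -0.1951  0.0212] turn [-0.0008  0.0007 -0.0017]
```

View pics/w33.png

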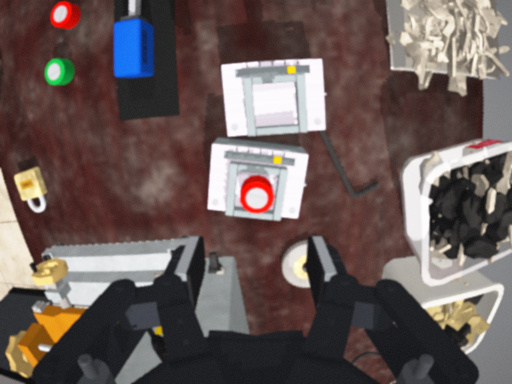

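>>> apply_moves([
  [[0.025,-0.028,0.003],[0,0,0],0.3],
  [[0.026,-0.028,0.003],[0,0,0],0.3],
  [[0.026,-0.028,0.003],[0,0,0],0.3],
  [[0.026,-0.028,0.003],[0,0,0],0.3],
  [[0.026,-0.028,0.003],[0,0,0],0.3],
  [[0.026,-0.028,0.003],[0,0,0],0.3],
  [[0.015,-0.018,0.003],[0,0,0],0.3],
  [[0,0,0],[0,0,0],0.3],
  [[0,0,0],[0,0,0],0.3],
])

```text
time_s: 31.83
tcp_pos: [0.3804, -0.2427, 0.2828]
orientation: [-0.002, 0.749, 0.663, -0.001]
wrist_force: [0.3, -0.9, 0.6]
opening: 0.652
```

```bash
python3 - <<'E'
from h import *
I,s,p,d=shot("w34"); discs(I,s,p,.02); target([.3824,-.243,.184],np.radians(-6.8))
E
```

```text
w34 31.8333 [ 0.3804 -0.2427  0.2828] [-0.0021  0.7486  0.663  -0.0013]
red [258.6 192.2] 302 world [ 0.3823 -0.2428  0.02  ] tool [-1.000e-04  3.100e-03  2.628e-01] corr [-0.0039  0.0028]
green [261.  136.6] 355 world [ 0.3896 -0.1969  0.02  ] tool [0.0463 0.0048 0.2628] corr [0.0425 0.0045]
green [249.7 254.3] 236 world [ 0.3671 -0.3016  0.02  ] tool [-0.0603 -0.0048  0.2628] corr [-0.0641 -0.0051]
now [ 0.3805 -0.2429  0.2827] yawdeg -6.95 tilt 0.32 F [-1.1  0.1 -0.2]
shift [-0.      0.0024  0.0987] turn [-0.0054 -0.0012 -0.0027]
```

View pics/w34.png

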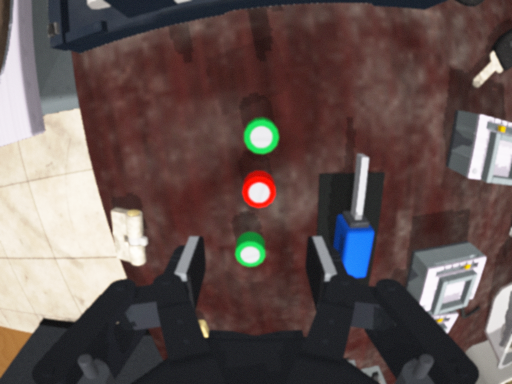

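>>> apply_moves([
  [[0,0.002,0.02],[-0.005,-0.001,0],0.3],
  [[0,0,0.025],[0,0,0],0.3],
  [[0,0,0.025],[0,0,0],0.3],
  [[0,0,0.015],[0,0,0],0.3],
  [[0,0,0.005],[0,0,0],0.3],
  [[0,0,0],[0,0,0],0.3],
  [[0,0,0],[0,0,0],0.3],
])

```text
time_s: 32.47
tcp_pos: [0.3896, -0.2499, 0.1889]
orientation: [0.005, 0.749, 0.662, 0.001]
wrist_force: [0.7, 0.5, -0.7]
opening: 0.651
```

```bash
python3 - <<'E'
from h import *
target([.3824,-.243,.184],np.radians(-6.8))
E
```

```text
now [ 0.3896 -0.2499  0.1889] yawdeg -7.04 tilt 0.55 F [ 0.7  0.5 -0.7]
shift [ 0.006  -0.008   0.0048] turn [ 0.0084  0.0048 -0.0041]
```

>>> apply_moves([
  [[0.005,-0.006,0],[0.008,0.005,0],0.3],
  [[0.002,-0.002,0],[0,0,0],0.3],
  [[0,0,0],[0,0,0],0.3],
])

```text
time_s: 32.72
tcp_pos: [0.3829, -0.2424, 0.1905]
orientation: [0.001, 0.749, 0.662, 0.0]
wrist_force: [0.2, 0.2, 0.1]
opening: 0.647
```

```bash
python3 - <<'E'
from h import *
target([.3824,-.243,.184],np.radians(-6.8))
E
```

```text
now [ 0.3829 -0.2424  0.1905] yawdeg -7.07 tilt 0.13 F [0.2 0.2 0.1]
shift [-0.0007 -0.0004  0.0065] turn [ 0.0021  0.0007 -0.0047]
```

>>> apply_moves([
  [[-0.0005,-0.0005,0.005],[0.002,0.001,0],0.3],
  [[0,0,0.002],[0,0,0],0.3],
  [[0,0,0],[0,0,0],0.3],
  [[0,0,0],[0,0,0],-1],
  [[0,0,0],[0,0,0],-1],
  [[0,0,0],[0,0,0],-1],
  [[0,0,0],[0,0,0],-1],
  [[0,0,0],[0,0,0],-1],
  [[0,0,0],[0,0,0],-1],
])

```text
time_s: 33.47
tcp_pos: [0.3828, -0.243, 0.185]
orientation: [0.002, 0.749, 0.662, 0.001]
wrist_force: [0.1, -0.7, -0.2]
opening: 0.305
```

```bash
python3 - <<'E'
from h import *
target([.3824,-.243,.184],np.radians(-6.8))
E
```

```text
now [ 0.3828 -0.243   0.185 ] yawdeg -7.04 tilt 0.19 F [ 0.1 -0.7 -0.2]
shift [-0.0001 -0.0004  0.001 ] turn [ 0.0031  0.0013 -0.0043]
```

>>> apply_moves([
  [[0,0,-0.03],[0.003,0.001,0],-1],
  [[0,0,-0.035],[0,0,0],-1],
  [[-0.005,0.01,-0.03],[0,0,0],-1],
  [[-0.015,0.03,0],[0,0,0],-1],
  [[-0.015,0.03,0],[0,0,0],-1],
  [[-0.015,0.03,0],[0,0,0],-1],
  [[-0.015,0.03,0],[0,0,0],-1],
  [[-0.015,0.03,0],[0,0,0],-1],
  [[-0.015,0.03,0],[0,0,0],-1],
  [[0,0,0],[0,0,0],-1],
])

```text
time_s: 34.3
tcp_pos: [0.5647, -0.3637, 0.2836]
orientation: [-0.002, 0.749, 0.662, -0.0]
wrist_force: [-2.5, 1.0, 0.1]
opening: 0.308
```

```bash
python3 - <<'E'
from h import *
target([.5782,-.3735,.24],np.radians(-7)); I,s,p,d=shot("w35"); frames(I,s,p)
E
```

```text
now [ 0.5647 -0.3637  0.2836] yawdeg -7.05 tilt 0.19 F [-2.5  1.   0.1]
shift [-0.0082  0.0147  0.0435] turn [-0.003  -0.0015 -0.0009]
w35 34.3 [ 0.5647 -0.3637  0.2836] [-1.600e-03  7.493e-01  6.623e-01 -4.000e-04]
```

View pics/w35.png

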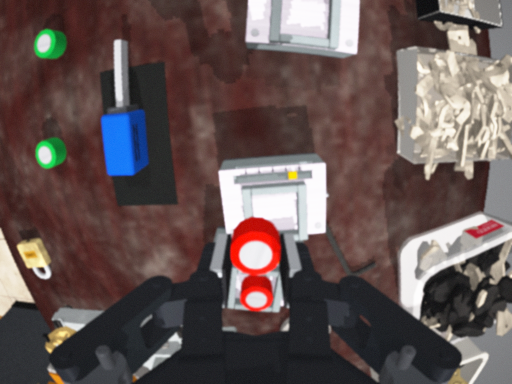

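>>> apply_moves([
  [[-0.007,0.013,0.005],[-0.003,-0.001,0],-1],
  [[-0.001,0.002,0.01],[0,0,0],-1],
  [[0,0,0.012],[0,0,0],-1],
  [[0,0,0.01],[0,0,0],-1],
  [[0,0,0],[0,0,0],-1],
  [[0,0,0],[0,0,0],-1],
])

```text
time_s: 34.85
tcp_pos: [0.573, -0.3695, 0.2405]
orientation: [-0.005, 0.749, 0.662, -0.001]
wrist_force: [-0.5, -0.4, -0.4]
opening: 0.305
```

```bash
python3 - <<'E'
from h import *
target([.5782,-.3735,.228],np.radians(-7))
E
```

```text
now [ 0.573  -0.3695  0.2405] yawdeg -7.05 tilt 0.61 F [-0.5 -0.4 -0.4]
shift [-0.0034  0.0058  0.0124] turn [-0.0092 -0.0054 -0.0008]
```

>>> apply_moves([
  [[-0.003,0.005,0],[-0.009,-0.005,0],-1],
  [[-0.001,0.001,0],[0,0,0],-1],
  [[0,0,0],[0,0,0],-1],
])

```text
time_s: 35.1
tcp_pos: [0.578, -0.3739, 0.2405]
orientation: [-0.0, 0.749, 0.662, 0.0]
wrist_force: [-0.3, 0.1, -0.0]
opening: 0.308
```

```bash
python3 - <<'E'
from h import *
target([.5782,-.3735,.228],np.radians(-7))
E
```

```text
now [ 0.578  -0.3739  0.2405] yawdeg -7.04 tilt 0.04 F [-0.3  0.1 -0. ]
shift [0.0004 0.0001 0.0125] turn [-0.0005 -0.0005 -0.0007]
```

>>> apply_moves([
  [[0,0,0.003],[0,0,0],-1],
  [[0,0,0.003],[0,0,0],-1],
  [[0,0,0.003],[0,0,0],-1],
  [[0,0,0.002],[0,0,0],-1],
  [[0,0,0],[0,0,0],-1],
])

```text
time_s: 35.52
tcp_pos: [0.5784, -0.3743, 0.2299]
orientation: [0.001, 0.749, 0.662, 0.0]
wrist_force: [0.3, 1.0, -0.5]
opening: 0.309
```

```bash
python3 - <<'E'
from h import *
target([.5782,-.3735,.228],np.radians(-7))
E
```

```text
now [ 0.5784 -0.3743  0.2299] yawdeg -7.05 tilt 0.1 F [ 0.3  1.  -0.5]
shift [ 0.0008 -0.0003  0.0019] turn [ 0.0017  0.0007 -0.0008]
```

Bottom ≈ 0.045, already below the rim. Release and lift.

>>> apply_moves([
  [[0,0,0.0015],[0,0,0],-1],
  [[0,0,0],[0,0,0],-1],
  [[0,0,0],[0,0,0],-0.1],
  [[0,0,0],[0,0,0],-0.1],
  [[0,0,0],[0,0,0],0.3],
  [[0,0,0],[0,0,0],0.3],
  [[0,0,-0.02],[0,0,0],0.3],
  [[0,0,-0.03],[0,0,0],0.3],
  [[0,0,-0.03],[0,0,0],0.3],
  [[0,0,0],[0,0,0],0.3],
])

```text
time_s: 36.35
tcp_pos: [0.5778, -0.3738, 0.309]
orientation: [-0.001, 0.749, 0.662, -0.0]
wrist_force: [0.9, -1.5, 0.4]
opening: 0.65
```

```bash
python3 - <<'E'
from h import *
I,s,p,d=shot("w36"); discs(I,s,p,.06); print(); discs(I,s,p,.02); target([.3672,-.3015,.28],np.radians(-7))
E
```

```text
w36 36.35 [ 0.5778 -0.3738  0.309 ] [-1.500e-03  7.492e-01  6.623e-01 -2.000e-04]
red [257.1 198.7] 334 world [ 0.5788 -0.3741  0.06  ] tool [-0.0006  0.0017  0.249 ] corr [-0.0044  0.0014]
red [239.9 273.8] 222 world [ 0.555  -0.4436  0.06  ] tool [-0.0724 -0.0134  0.2489] corr [-0.0762 -0.0137]
green [48.5 39.8] 150 world [ 0.4203 -0.2112  0.06  ] tool [ 0.1416 -0.1756  0.2497] corr [ 0.1378 -0.1759]
green [ 48.  141.9] 140 world [ 0.4015 -0.2997  0.06  ] tool [ 0.0515 -0.1834  0.2495] corr [ 0.0477 -0.1837]

red [257.1 198.7] 334 world [ 0.5771 -0.3894  0.02  ] tool [-0.016  0.002  0.289] corr [-0.0198  0.0017]
red [239.9 273.8] 222 world [ 0.5489 -0.4715  0.02  ] tool [-0.101  -0.016   0.2889] corr [-0.1048 -0.0163]
green [48.5 39.8] 150 world [ 0.3896 -0.1967  0.02  ] tool [ 0.1523 -0.2078  0.2898] corr [ 0.1485 -0.2081]
green [ 48.  141.9] 140 world [ 0.3673 -0.3013  0.02  ] tool [ 0.0457 -0.2171  0.2896] corr [ 0.0419 -0.2174]
now [ 0.5772 -0.3735  0.3068] yawdeg -7.05 tilt 0.28 F [-0.7  0.1  0.3]
shift [ 0.0456 -0.2172  0.0278] turn [-0.0042 -0.0025 -0.0008]
```

View pics/w36.png

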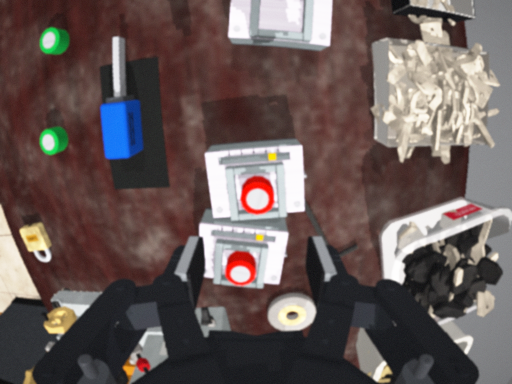

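>>> apply_moves([
  [[0.007,-0.032,0.002],[-0.004,-0.002,0],0.3],
  [[0.007,-0.032,0.002],[0,0,0],0.3],
  [[0.007,-0.032,0.002],[0,0,0],0.3],
  [[0.007,-0.032,0.002],[0,0,0],0.3],
  [[0.007,-0.032,0.004],[0,0,0],0.3],
  [[0.005,-0.03,0.004],[0,0,0],0.3],
  [[0.002,-0.015,0.004],[0,0,0],0.3],
  [[0,0,0],[0,0,0],0.3],
  [[0,0,0],[0,0,0],0.3],
])

```text
time_s: 37.15
tcp_pos: [0.3694, -0.3011, 0.2819]
orientation: [-0.001, 0.749, 0.663, 0.001]
wrist_force: [-0.1, 0.6, 0.3]
opening: 0.649
```

```bash
python3 - <<'E'
from h import *
I,s,p,d=shot("w37"); discs(I,s,p,.02); target([.3672,-.3015,.20],np.radians(-7))
E
```

```text
w37 37.15 [ 0.3694 -0.3011  0.2819] [-8.000e-04  7.489e-01  6.627e-01  5.000e-04]
red [481.1 251.8] 113 world [ 0.6203 -0.4066  0.02  ] tool [-0.0747  0.262   0.2616] corr [-0.0785  0.2617]
red [448.2 311.8] 94 world [ 0.5918 -0.4909  0.02  ] tool [-0.1618  0.244   0.2615] corr [-0.1656  0.2437]
green [264.6  61.3] 371 world [ 0.3895 -0.1969  0.02  ] tool [0.1054 0.0074 0.2621] corr [0.1016 0.0071]
green [252.5 193.9] 309 world [ 0.3672 -0.3016  0.02  ] tool [-0.0013 -0.002   0.2619] corr [-0.0051 -0.0023]
now [ 0.3697 -0.3011  0.2818] yawdeg -6.97 tilt 0.11 F [-0.6  0.6 -0.5]
shift [-0.0008 -0.0023  0.0818] turn [-0.0006 -0.0019  0.0005]
```

>>> apply_moves([
  [[-0.001,-0.002,0.02],[0,-0.002,0],0.3],
  [[0,0,0.025],[0,0,0],0.3],
  [[0,0,0.025],[0,0,0],0.3],
  [[0,0,0.01],[0,0,0],0.3],
  [[0,0,0],[0,0,0],0.3],
  [[0,0,0],[0,0,0],0.3],
])

```text
time_s: 37.7
tcp_pos: [0.375, -0.3059, 0.1993]
orientation: [0.005, 0.748, 0.663, 0.0]
wrist_force: [-0.0, -0.6, 0.2]
opening: 0.647
```

```bash
python3 - <<'E'
from h import *
target([.3672,-.3015,.184],np.radians(-7))
E
```

```text
now [ 0.375  -0.3059  0.1993] yawdeg -6.87 tilt 0.55 F [-0.  -0.6  0.2]
shift [ 0.0035 -0.0084  0.0152] turn [0.0075 0.0059 0.0022]
```

>>> apply_moves([
  [[0.003,-0.007,0],[0.008,0.006,0],0.3],
  [[0.001,-0.002,0],[0,0,0],0.3],
  [[0,0,0],[0,0,0],0.3],
])

```text
time_s: 37.95
tcp_pos: [0.3675, -0.3012, 0.2006]
orientation: [0.0, 0.748, 0.664, -0.0]
wrist_force: [-0.6, 0.0, 0.2]
opening: 0.65
```

```bash
python3 - <<'E'
from h import *
target([.3672,-.3015,.184],np.radians(-7))
E
```

```text
now [ 0.3675 -0.3012  0.2006] yawdeg -6.82 tilt 0.05 F [-0.6  0.   0.2]
shift [-0.0003 -0.0003  0.0166] turn [0.0006 0.0006 0.0032]
```

>>> apply_moves([
  [[0,0,0.006],[0,0,0],0.3],
  [[0,0,0.006],[0,0,0],0.3],
  [[0,0,0.003],[0,0,0],0.3],
  [[0,0,0.001],[0,0,0],0.3],
  [[0,0,0],[0,0,0],0.3],
])

```text
time_s: 38.37
tcp_pos: [0.368, -0.3017, 0.1849]
orientation: [0.002, 0.748, 0.664, 0.0]
wrist_force: [0.5, 0.8, -0.3]
opening: 0.646
```

```bash
python3 - <<'E'
from h import *
target([.3672,-.3015,.184],np.radians(-7))
E
```

```text
now [ 0.368  -0.3017  0.1849] yawdeg -6.84 tilt 0.27 F [ 0.5  0.8 -0.3]
shift [ 0.0001 -0.0008  0.0009] turn [0.0038 0.0029 0.0029]
```

>>> apply_moves([
  [[0,0,0],[0.004,0.003,0],-1],
  [[0,0,0],[0,0,0],-1],
  [[0,0,0],[0,0,0],-1],
  [[0,0,0],[0,0,0],-1],
  [[0,0,0],[0,0,0],-1],
  [[0,0,0],[0,0,0],-1],
])

```text
time_s: 38.87
tcp_pos: [0.3681, -0.3018, 0.1851]
orientation: [-0.0, 0.748, 0.664, -0.0]
wrist_force: [0.5, 0.2, -0.4]
opening: 0.306
```

```bash
python3 - <<'E'
from h import *
target([.605,-.295,.28],np.radians(-7))
E
```

```text
now [ 0.3681 -0.3018  0.1851] yawdeg -6.84 tilt 0.05 F [ 0.5  0.2 -0.4]
shift [ 0.0351  0.2343 -0.095 ] turn [-0.0007 -0.0004  0.0027]
```

>>> apply_moves([
  [[0,0,-0.03],[0,0,0],-1],
  [[0,0,-0.035],[0,0,0],-1],
  [[0.005,0.02,-0.03],[0,0,0],-1],
  [[0.005,0.035,0],[0,0,0],-1],
  [[0.005,0.035,0],[0,0,0],-1],
  [[0.005,0.035,0],[0,0,0],-1],
  [[0.005,0.035,0],[0,0,0],-1],
  [[0.005,0.035,0],[0,0,0],-1],
  [[0.005,0.025,0],[0,0,0],-1],
  [[0,0,0],[0,0,0],-1],
])

```text
time_s: 39.7
tcp_pos: [0.5989, -0.2914, 0.2847]
orientation: [-0.001, 0.749, 0.662, 0.001]
wrist_force: [-2.2, -0.5, 0.1]
opening: 0.308
```

```bash
python3 - <<'E'
from h import *
I,s,p,d=shot("w38"); target([.605,-.295,.28],np.radians(-7),s); frames(I,s,p,save="pics/f38.png")
E
```

```text
w38 39.7 [ 0.5989 -0.2914  0.2847] [-0.0013  0.7492  0.6624  0.0009]
now [ 0.5989 -0.2914  0.2847] yawdeg -7.04 tilt 0.18 F [-2.2 -0.5  0.1]
shift [-0.0028  0.0065  0.0047] turn [-0.0008 -0.0031 -0.0007]
```

View pics/w38.png

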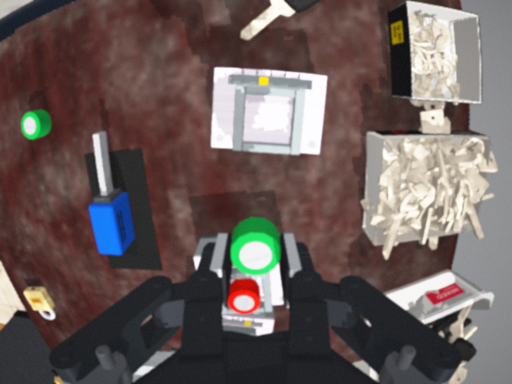

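```bash
python3 - <<'E'
from h import *
I,s,p,d=pickle.load(open("w38.pkl","rb"))
c=cv2.resize(p[60:165,205:335],None,fx=5.5,fy=5.5,interpolation=cv2.INTER_CUBIC)[:,:,::-1]; cv2.imwrite("pics/c38.png",c)
for lo,hi in((80,215),(110,205),(95,192),(120,180)):
    print(lo,hi); frames(I,s,p,lo,hi,amin=150)
E
```

```text
80 215
hole px [270.1 116.6] rect [ 616.5 -226.9] [38.8 33.6] 79.3
110 205
95 192
120 180
```

View pics/c38.png

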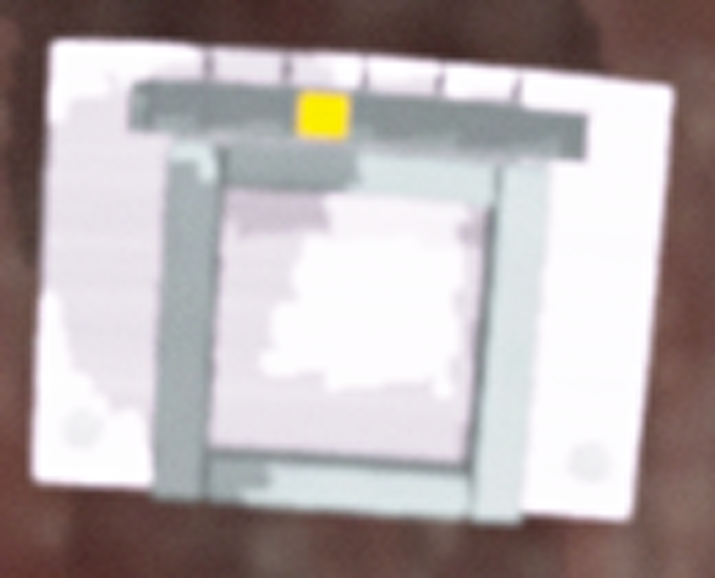

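```bash
python3 - <<'E'
from h import *
I,s,p,d=pickle.load(open("w38.pkl","rb"))
c=np.array([(220,190),(492,205),(470,470),(205,462)])/5.5+[205,60]-0.4
P=onplane(I,c[:,0],c[:,1],.05,True); print(P.round(4),P.mean(0),[np.linalg.norm(P[i]-P[(i+1)%4]).round(4) for i in range(4)])
m=P.mean(0); target([m[0],m[1],.26],np.radians(-7))
E
```

```text
[[ 0.6018 -0.2102  0.05  ]
 [ 0.635  -0.2158  0.05  ]
 [ 0.6288 -0.2491  0.05  ]
 [ 0.5955 -0.244   0.05  ]] [ 0.61527887 -0.22976978  0.05      ] [np.float64(0.0336), np.float64(0.0338), np.float64(0.0337), np.float64(0.0344)]
now [ 0.5971 -0.2914  0.2844] yawdeg -7.03 tilt 0.24 F [-0.6  0.6 -0.3]
shift [0.0633 0.0105 0.0245] turn [-0.0025 -0.0035 -0.0006]
```

>>> apply_moves([
  [[0.02,0.003,0],[-0.002,-0.003,0],-1],
  [[0.02,0.003,0.005],[0,0,0],-1],
  [[0.018,0.004,0.01],[0,0,0],-1],
  [[0.003,0,0.008],[0,0,0],-1],
  [[0,0,0],[0,0,0],-1],
  [[0,0,0],[0,0,0],-1],
])

```text
time_s: 40.25
tcp_pos: [0.6111, -0.2309, 0.2594]
orientation: [-0.002, 0.749, 0.662, -0.001]
wrist_force: [-0.3, -0.3, 0.5]
opening: 0.303
```

```bash
python3 - <<'E'
from h import *
target([.6153,-.2298,.228],np.radians(-7))
E
```

```text
now [ 0.6111 -0.2309  0.2594] yawdeg -7.08 tilt 0.28 F [-0.3 -0.3  0.5]
shift [0.0016 0.0042 0.0314] turn [-0.0048 -0.0007 -0.0014]
```

>>> apply_moves([
  [[0.001,0.004,0.005],[-0.005,-0.001,0],-1],
  [[0,0.001,0.007],[0,0,0],-1],
  [[0,0,0.004],[0,0,0],-1],
  [[0,0,0],[0,0,0],-1],
  [[0,0,0],[0,0,0],-1],
])

```text
time_s: 40.67
tcp_pos: [0.6152, -0.2339, 0.2426]
orientation: [0.001, 0.75, 0.661, 0.0]
wrist_force: [0.2, 0.6, -0.4]
opening: 0.306
```

```bash
python3 - <<'E'
from h import *
target([.6153,-.2298,.228],np.radians(-7))
E
```

```text
now [ 0.6152 -0.2339  0.2426] yawdeg -7.26 tilt 0.08 F [ 0.2  0.6 -0.4]
shift [ 0.0041 -0.0005  0.0146] turn [ 0.0012  0.0009 -0.0045]
```

>>> apply_moves([
  [[0.004,-0.0005,0],[0.001,0.001,-0.004],-1],
  [[0,0,0.002],[0,0,0],-1],
  [[0,0,0.002],[0,0,0],-1],
  [[0,0,0],[0,0,0],-1],
])

```text
time_s: 41.0
tcp_pos: [0.6151, -0.23, 0.2386]
orientation: [0.0, 0.749, 0.662, 0.0]
wrist_force: [-0.4, -0.2, -0.1]
opening: 0.308
```

```bash
python3 - <<'E'
from h import *
target([.6153,-.2298,.228],np.radians(-7))
E
```

```text
now [ 0.6151 -0.23    0.2386] yawdeg -7.04 tilt 0.02 F [-0.4 -0.2 -0.1]
shift [0.0002 0.0001 0.0106] turn [ 0.0004 -0.0001 -0.0007]
```

>>> apply_moves([
  [[0,0,0.003],[0,0,0],-1],
  [[0,0,0.003],[0,0,0],-1],
  [[0,0,0.002],[0,0,0],-1],
  [[0,0,0.001],[0,0,0],-1],
  [[0,0,0],[0,0,0],-1],
])

```text
time_s: 41.42
tcp_pos: [0.6152, -0.2298, 0.2287]
orientation: [0.0, 0.749, 0.662, 0.0]
wrist_force: [-0.6, 0.9, 0.7]
opening: 0.305
```

```bash
python3 - <<'E'
from h import *
target([.6153,-.2298,.228],np.radians(-7))
E
```

```text
now [ 0.6152 -0.2298  0.2287] yawdeg -7.02 tilt 0.04 F [-0.6  0.9  0.7]
shift [0.0001 0.0001 0.0007] turn [ 0.0006  0.     -0.0003]
```

>>> apply_moves([
  [[0,0,0],[0,0,0],-0.1],
  [[0,0,0],[0,0,0],-0.1],
  [[0,0,0],[0,0,0],0.3],
  [[0,0,0],[0,0,0],0.3],
  [[0,0,-0.02],[0,0,0],0.3],
  [[0,0,-0.03],[0,0,0],0.3],
  [[-0.02,0,-0.04],[0,0,0],0.3],
  [[-0.03,-0.02,-0.04],[0,0,0],0.3],
  [[-0.03,-0.02,-0.04],[0,0,0],0.3],
  [[0,0,0],[0,0,0],0.3],
])

```text
time_s: 42.25
tcp_pos: [0.5748, -0.2931, 0.3842]
orientation: [-0.002, 0.748, 0.664, -0.001]
wrist_force: [2.2, -1.6, 0.9]
opening: 0.653
```

```bash
python3 - <<'E'
from h import *
I,s,p,d=shot("w39"); discs(I,s,p,.06); mat(I,p)
for c,st,l in blobs(masks(p)['blue'],100): print("blue",c,st[4],onplane(I,*c,.04,True).round(4))
q=shot("t39","top")
for (u,v) in[]: pass
E
```

```text
w39 42.25 [ 0.5748 -0.2931  0.3842] [-0.0017  0.7478  0.6639 -0.0013]
red [268.3 240.6] 148 world [ 0.5788 -0.3742  0.06  ] tool [-0.0802  0.0149  0.3241] corr [-0.084   0.0146]
red [254.7 290.3] 101 world [ 0.555  -0.4435  0.06  ] tool [-0.1518 -0.0005  0.3241] corr [-0.1556 -0.0008]
green [290.1 105.9] 234 world [ 0.6157 -0.2298  0.06  ] tool [0.0675 0.0345 0.324 ] corr [0.0637 0.0342]
green [ 96.5 106.9] 124 world [ 0.4129 -0.1984  0.06  ] tool [ 0.0747 -0.1706  0.3249] corr [ 0.0709 -0.1709]
mat ((464.6288757324219, -304.93798828125), (128.7447509765625, 62.33846664428711), 83.945068359375)
blue [164.04246461 185.67194005] 1201 [ 0.467 -0.302  0.04 ]
t39 42.3 [ 0.5753 -0.2917  0.3819] [-0.0026  0.748   0.6637 -0.0012]
```

View pics/w39.png

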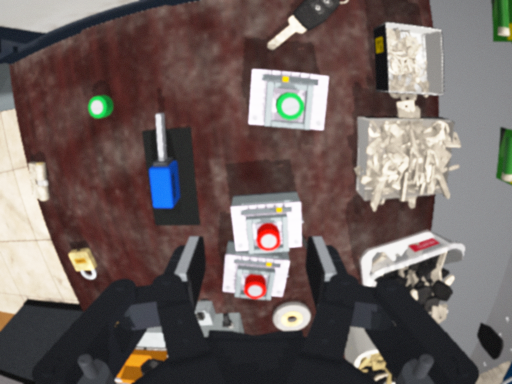

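View pics/t39.png

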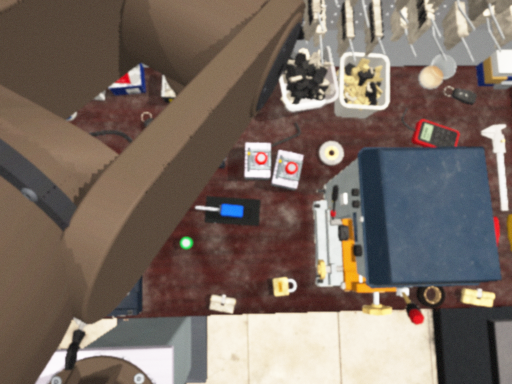

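```bash
python3 - <<'E'
from h import *
I,s,p,d=pickle.load(open("w39.pkl","rb"))
for u,v in[(268,240),(254,290),(290,106),(164,180)]: print(depthpt(I,d,u,v).round(4))
env.job_done(); print(env.get_state()['time_s'])
E
```

```text
[ 0.5786 -0.3724  0.0617]
[ 0.5543 -0.442   0.0611]
[ 0.6155 -0.2299  0.0614]
[ 0.4682 -0.2955  0.0392]
the job is handed in; nothing more can be done
the job is handed in; nothing more can be done
```

I gauged all three keeps, filled their pockets, put the blade back on its mat and handed the job in after about 42 s of the 208 s allowed.

| Keep | Where the blade stopped | Force at the stop | Verdict | Plug |
|---|---|---|---|---|
| Left, near the key fob | Firm stop, pointer at about 10 mm | about 10 N | Good | Green |
| Middle | Ran in until the pointer hit its end stop | about 12 N | Worn | Red |
| Right | Ran in until the pointer hit its end stop | about 11 N | Worn | Red |

**Last checks, wrist camera:**
- **Plugs:** each one is within about 1.5 mm of its pocket's centre. Their tops stand at about 61 mm, where 60 mm means seated flat.
- **Blade:** it stands on its mat, with the handle's centre within about 5 mm of the mat's centre and its top at about 39 mm.
- **Keeps and tools:** the last wrist and top pictures show nothing visibly moved, but I did not measure the bystander tools or how far the keeps shifted.
- **Robot:** the gripper is clear of everything.

**Disagreements:**
- Early keep positions came out about 4 mm off because I took the roof to be 50 mm high. The depth reading showed 40 mm with a raised frame, so I aimed the plugs at the frame itself.
- Setting the blade down pressed on the mat with about 22 N before I eased off and let go.

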